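Knock the biscuits out of the mould and plate them

TASK

Turn the filled biscuit mould upside down on the bamboo board and rap it on the board until every biscuit has dropped out, then lift the mould away. Set each biscuit flat, square and centred on a slate of its own, lengthways along the slate with no edge overhanging, and stand the empty mould on edge, handle up and fully down, in the free slot of the drying rack. Do not knock over or shift the cup or the jar.

Things in the scene. Friction and masses are not known exactly. Their poses are not given: they have to be found in the camera images.
- mould_c (a point): centre (half-way up) of the loose red biscuit mould, a tray 212 mm (its x) by 80 mm (its y) by 36 mm (its z), 0.47 kg empty, open side at +z, lying open side up on the table at first. Floor 5 mm; four cells in a row along x, centred at x = -76, -26, +24, +74 mm. Its two long outer walls stand 13 mm proud of the biscuits, so upside down on the board it leaves them 13 mm to fall. Handle on its +y side
- handle_c (a point): centre of the mould's handle, a wooden roller 18 mm thick and 96 mm long between two steel arms (8 mm thick, as high as the tray, so the handle end stands on them either way up; ends 94 mm from the centre), parallel to the mould's x, its axis 80 mm from the mould's centre towards +y (40 mm clear of the tray) and 18 mm above what the tray lies on, either way up; axes as the mould's
- board_top (a point): centre of the top of the fixed bamboo board, 220 by 220 mm, 12 mm thick, z up
- slot (a point): centre of the floor (8 mm above the table) of the free slot in the fixed wooden drying rack. The slot runs along its x, 120 mm long, open at both ends, 40 mm wide (y) between walls 60 mm high with lips flaring to 77 mm above its floor; z up. On its -y side two chopping boards, to 92 mm above the table, fill the other slot. The standing mould's roller is 120 mm above the floor; it may face either way
- roller (a joint): angle of the wooden roller on its axle; it turns freely without end, so the mould hangs straight down from a roller pinched from above, its open side then facing the way the tray lay from the handle before it was lifted, its lower edge 120 mm below the roller's axis. Laid upside down and let fall by lifting its handle end 30 mm, it raps hard enough; jerked down faster than it falls, its far edge kicks up
- biscuit0_c (a point): centre (half-way up) of a golden biscuit (absent in some starts), 40 mm (its x) by 60 mm (its y) by 18 mm thick (its z), 60 g; it starts in a cell of the mould, axes along the mould's, its centre 14 mm above the mould's underside, gripped over its lowest 4 mm by a springy white cheek with over twice its weight: it does not fall out by itself, but each rap slides it some mm and it is free after 4
- biscuit1_c (a point): centre (half-way up) of a golden biscuit (absent in some starts), 40 mm (its x) by 60 mm (its y) by 18 mm thick (its z), 60 g; it starts in a cell of the mould, axes along the mould's, its centre 14 mm above the mould's underside, gripped over its lowest 4 mm by a springy white cheek with over twice its weight: it does not fall out by itself, but each rap slides it some mm and it is free after 4
- biscuit2_c (a point): centre (half-way up) of a golden biscuit (absent in some starts), 40 mm (its x) by 60 mm (its y) by 18 mm thick (its z), 60 g; it starts in a cell of the mould, axes along the mould's, its centre 14 mm above the mould's underside, gripped over its lowest 4 mm by a springy white cheek with over twice its weight: it does not fall out by itself, but each rap slides it some mm and it is free after 4
- biscuit3_c (a point): centre (half-way up) of a golden biscuit (absent in some starts), 40 mm (its x) by 60 mm (its y) by 18 mm thick (its z), 60 g; it starts in a cell of the mould, axes along the mould's, its centre 14 mm above the mould's underside, gripped over its lowest 4 mm by a springy white cheek with over twice its weight: it does not fall out by itself, but each rap slides it some mm and it is free after 4
- slate0: loose dark slate, 64 mm (its x) by 88 mm (its y), 12 mm thick; origin at the centre of its underside, z up
- slate1: loose dark slate, 64 mm (its x) by 88 mm (its y), 12 mm thick; origin at the centre of its underside, z up
- slate2: loose dark slate, 64 mm (its x) by 88 mm (its y), 12 mm thick; origin at the centre of its underside, z up
- slate3: loose dark slate, 64 mm (its x) by 88 mm (its y), 12 mm thick; origin at the centre of its underside, z up
- cup: bystander: white cup, 60 mm across, 55 mm tall; origin at the centre of its base
- jar: bystander: amber jar with a wooden lid, 52 mm across, 75 mm tall; origin at the centre of its base

How it is judged:
By the outcome, as a careful person would: the job done as asked, in the order asked, and still so for the second after the job is handed in, with the robot touching nothing.
Of biscuit0, biscuit1, biscuit2, biscuit3 only 2 to 4 are there at a start; the rules pass over those that are not, and their reading is None.
At some moment in a run one of mould, slate0, slate1, slate2, slate3 may be knocked a few centimetres aside while the robot is not near it.
It also fails if it takes over 210 s, if anything falls off the work surface, if the arm or the gripper's body presses on something with over 40 N, if the wrist force passes 120 N, or if a joint passes its speed limit or range.

ROBOT

A 6-joint arm with a two-finger parallel gripper is mounted at the origin on the work surface. World frame = base frame: x ahead of the robot, y to its left, z up, the work surface at z = 0. Lengths are in m, angles in rad, forces in N, time in s.
With the tool pointing down it reaches from about 0.35 to 0.775 m from the base axis. Payload 7.3 kg.
Tool frame: the origin (TCP) lies at the very end of the fingers, on their centre line; the grasp point (between the pads) lies 19 mm behind it; z points along the fingers, y is the line along which they close (so a half turn about z gives the same grasp; the last joint's range is limited). The gripper opens to 92 mm and grips with 3 to 60 N. Pads are 19 mm wide; open, the fingers measure 130 mm over their backs; the gripper's body (75 mm by 190 mm) begins 47 mm behind the grasp point.
Start: joints at [1.004, 0.342, 1.524, -0, 1.275, -0.146], TCP at [0.214, 0.479, 0.227] pointing down, gripper open.
Joint ranges: [-2.53, 2.53], [-0.77, 2.02], [0.04, 2.7], [-1, 4.14], [0.28, 2.66], [-3.11, 3.11]. Speed limits (rad/s): [2.57, 2.57, 3.14, 3.14, 3.14, 3.14].

INTERFACE

Orientations are given as [roll, pitch, yaw] about the fixed x, y, z axes, in that order (R = Rz(yaw) Ry(pitch) Rx(roll)).
In Python, from cell import robot gives the robot as it stands.
- The arm moves only by the tool apply_moves, never from a script. Its argument "motion" is text: rows parted by semicolons, each of 7 numbers parted by spaces: the opening in per cent of the stroke, from 0 (shut) to 100 (fully open), then the shift along the tool's x, y, z in cm, then the turn, a rotation vector about the tool's x, y, z in rad. A call has 1 to 20 rows; each row shifts and turns the commanded pose from where the row before left it, along the tool's axes as they then stand; what a row does not reach is not made up. A row lasts 1/8 s, in which the tool goes at most 62.5 mm and 10.7 degrees, less where a joint would pass 70% of its speed; a pose out of reach is approached as far as the arm can. A call with a gripper value outside its range is refused whole. The fingers move at their own pace and stop on an object; "force" is the grip in N (left out, the last holds). Time passes only in rows, so rows that do not move let the fingers close. It gives the time, the measured TCP pose, the force, the opening and the grip force at its end, in the units of the state.
- robot.observe(): the state, without advancing time (a new reading comes with each control period).
- robot.read_camera(name): name is "side" or "top"; returns a dict with "img" (400x640x3 uint8, red, green, blue), "fovy" (degrees; the focal length in pixels is half the picture's height over the tangent of half this angle, whatever the lens; pixels are square), "cx", "cy" (the principal point, pixels), "k1" (the pictures are not rectified: a ray, as slopes to the right and down, at radius r is drawn at 1 + k1 r^2 times it, then the intrinsics apply), "R" (3x3) and "t" (3): a world point X has camera coordinates R X + t. Camera axes: x right, y down, z forward; pixel columns grow to the right and rows downward; lengths in m; the calibration is good to about 2 mm. A picture is of the moment at which its call begins. There is no depth.
- robot.hand_in(): hands the job in; it is judged then, once.
Trained networks look in a picture, given as the dict that the camera call returned (one of the last four; its "shot" number tells which), for a name from the list of things; names that differ only in an ending like _2 or _b are one class to them, and where a whole thing is asked for, a point or a joint stands for the part that bears it (a point fixed in the world has none). Each returns a list of dicts, best first, with "score" (0 to 1); they miss things now and then, are a little off and sometimes report something else, mostly with a low value. They report only what shows in the picture. A call takes as long as a camera call.
- robot.search_frame(target, picture): "centre" ([x, y, z] in m, in world coordinates, good to about 4 mm: the middle of the surface that is visible of it).
- robot.trace(target, picture): "pixels" (400x640 bool, what is visible of it).
The state is a dict: "time": time; "qpos": joint angles; "qvel": joint speeds; "joint_efforts": joint torques, N m; "tool_pos": TCP position; "tool_rot": TCP orientation; "contact_force": force on the tool from outside, world axes, zero at the start; "torque": the same for the moment, N m; "opening": finger opening in m; "grip_force": force on a finger pad.
Only numpy, scipy, OpenCV 4.12 (cv2) and the standard library are available. Lean on these libraries where they do the work, as an engineer would, in place of code of your own. Each camera call takes 0.05 s, during which the arm holds its last target. There are 200 camera calls.

## Working session

There is one attempt and no reset: what is moved stays moved. The work goes in short steps, Python scripts to look and compute and a tool call to move; the robot and the scene stay as the last step left them, time stands still between calls to the robot, and variables do not carry over. Pictures are saved under pics/ and viewed, at most 14 in all, crops included, and the job is handed in when it is done.

Besides the shell and the picture viewer there is one more tool, called after "Call:" as name(argument=value, ...) on one line, values as JSON. apply_moves: Moves the arm, as the interface text tells. Its arguments: {"type":"object","properties":{"motion":{"type":"string"},"force":{"type":"number"}},"required":["motion"]}

```bash
mkdir -p pics; ls
cat > h.py <<'E'
import numpy as np, cv2
from cell import robot
def cam(n): return robot.read_camera(n)
def save(c,name,crop=None,scale=1.0):
    im=c["img"][:,:,::-1]
    if crop: im=im[crop[1]:crop[3],crop[0]:crop[2]]
    if scale!=1: im=cv2.resize(np.ascontiguousarray(im),None,fx=scale,fy=scale,interpolation=cv2.INTER_CUBIC)
    cv2.imwrite("pics/"+name,im)
def px2w(c,uv,z):
    f=200/np.tan(np.radians(c["fovy"])/2); uv=np.atleast_2d(uv).astype(float)
    K=np.array([[f,0,c["cx"]],[0,f,c["cy"]],[0,0,1.]])
    p=cv2.undistortPoints(uv.reshape(-1,1,2),K,np.array([c["k1"],0,0,0.])).reshape(-1,2)
    d=np.c_[p,np.ones(len(p))]@c["R"]; o=-c["R"].T@c["t"]
    return o+d*((z-o[2])/d[:,2])[:,None]
def w2px(c,X):
    f=200/np.tan(np.radians(c["fovy"])/2); q=np.atleast_2d(X)@np.array(c["R"]).T+c["t"]
    s=q[:,:2]/q[:,2:]; r2=(s**2).sum(1,keepdims=True)
    return s*(1+c["k1"]*r2)*f+[c["cx"],c["cy"]]
def rect(c,mask,z):
    """largest blob -> min area rect in world at height z: centre, long-axis angle(deg), dims"""
    m=mask.astype(np.uint8); n,l,s,_=cv2.connectedComponentsWithStats(m)
    if n<2: return None
    m=(l==1+np.argmax(s[1:,4])).astype(np.uint8)
    cn=max(cv2.findContours(m,0,cv2.CHAIN_APPROX_NONE)[0],key=len).reshape(-1,2)
    P=px2w(c,cn,z)[:,:2].astype(np.float32)
    (x,y),(w,h),a=cv2.minAreaRect((P*1000))
    if w<h: w,h,a=h,w,a+90
    return round(x),round(y),round((a+90)%180-90,1),round(w),round(h),int(m.sum())
E
python3 - <<'E'
from h import *
for n in("top","side"):
    c=cam(n); save(c,n+"0.png"); o=-c["R"].T@c["t"]; print(n,o.round(3),c["R"][2].round(2),c["fovy"])
    for t in ["mould_c","handle_c","board_top","slot","biscuit0_c","slate0","cup","jar"]:
        try: print(t,[(np.round(d["centre"],3).tolist(),round(d["score"],2)) for d in robot.search_frame(t,c)][:7])
        except Exception as e: print(t,e)
print(robot.observe())
E
```

```text
pics
top [0.408 0.014 0.861] [ 0.15 -0.03 -0.99] 56.303041708400805
mould_c [([0.437, 0.291, 0.018], 0.87), ([0.466, -0.368, 0.071], 0.17)]
handle_c [([0.438, 0.294, 0.023], 0.65)]
board_top [([0.485, 0.014, 0.014], 0.8)]
slot [([0.462, -0.368, 0.071], 0.93)]
biscuit0_c [([0.368, 0.257, 0.026], 0.95)]
slate0 [([0.542, -0.2, 0.01], 0.89), ([0.688, -0.07, 0.011], 0.82), ([0.687, 0.052, 0.011], 0.81), ([0.656, -0.194, 0.014], 0.73)]
cup [([0.436, -0.201, 0.031], 0.77)]
jar [([0.676, 0.173, 0.071], 0.65)]
side [ 0.479 -0.713  0.815] [ 0.06  0.68 -0.73] 53.91508611312756
mould_c [([0.688, 0.043, 0.014], 0.68), ([0.437, 0.268, 0.024], 0.58)]
handle_c [([0.439, 0.26, 0.027], 0.64)]
board_top [([0.439, 0.26, 0.027], 0.68), ([0.49, 0.0, 0.008], 0.57)]
slot [([0.463, -0.394, 0.066], 0.77), ([0.516, 0.282, 0.019], 0.58), ([0.431, -0.184, 0.039], 0.21)]
biscuit0_c [([0.37, 0.262, 0.022], 0.48)]
slate0 [([0.692, -0.08, 0.011], 0.98), ([0.654, -0.203, 0.009], 0.64), ([0.542, -0.21, 0.015], 0.59), ([0.69, 0.043, 0.012], 0.57)]
cup [([0.43, -0.184, 0.035], 0.93), ([0.466, -0.396, 0.066], 0.34)]
jar [([0.682, 0.162, 0.051], 0.73)]
{'time': 0.9, 'qpos': array([ 1.00399986e+00,  3.41946229e-01,  1.52409388e+00,  1.05529441e-05,
        1.27540566e+00, -1.45993091e-01]), 'qvel': array([ 0.0004473 , -0.00101953, -0.00010401,  0.00109051, -0.00062556,
        0.00034835]), 'joint_efforts': array([-1.44123867e-03, -4.31135845e+01, -2.44468081e+01,  7.17119663e-02,
        4.82707517e-02,  2.93740209e-05]), 'tool_pos': array([0.21444371, 0.47922876, 0.22677058]), 'tool_rot': array([3.14144586e+00, 1.13800073e-05, 2.72078621e+00]), 'contact_force': array([ 0.08769526, -0.09236545, -0.40412744]), 'torque': array([ 0.01745287,  0.04982571, -0.00044772]), 'grip_force': 0.0, 'opening': 0.09174458327887551}
```

View pics/top0.png

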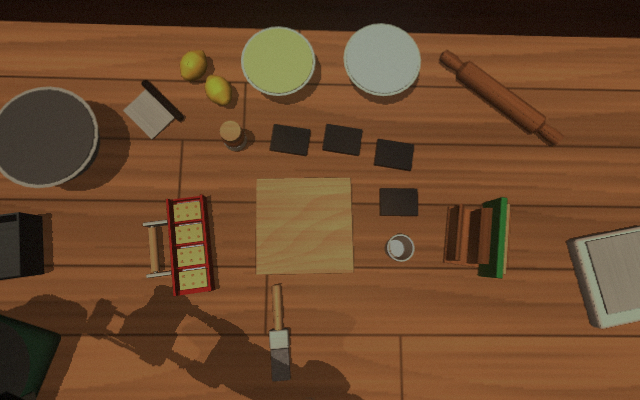

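View pics/side0.png

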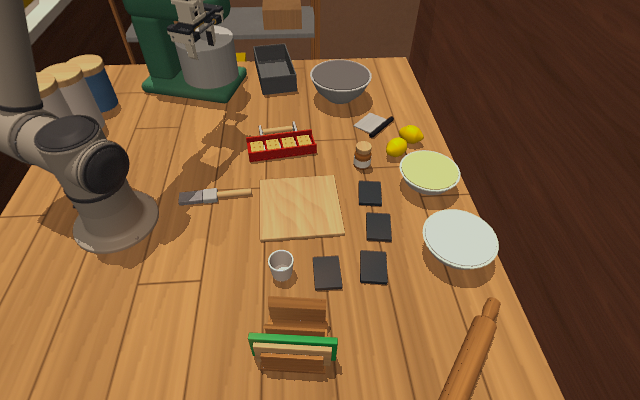

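```bash
cat >> h.py <<'E'
from scipy.optimize import minimize
def box(x,y,a,dx,dy,z0,z1):
    s=np.array([[i,j,k] for i in(-.5,.5) for j in(-.5,.5) for k in(0,1)])
    X=s[:,0]*dx;Y=s[:,1]*dy;ca,sa=np.cos(a),np.sin(a)
    return np.c_[x+ca*X-sa*Y,y+sa*X+ca*Y,z0+s[:,2]*(z1-z0)]
def fit(obs,x,y,a,dx,dy,z0,z1):
    """obs: list of (cam,mask); fit box pose to silhouettes. -> x,y(m),a(rad),cost"""
    S=4;B=[]
    for c,m in obs:
        v,u=np.where(m);o=np.array([u.min()-6,v.min()-6]);w=u.max()-o[0]+7;h=v.max()-o[1]+7
        mm=np.zeros((h,w),np.float32)
        mm[v-o[1],u-o[0]]=1
        B.append((c,o,w,h,mm))
    def cost(p):
        t=0
        for c,o,w,h,mm in B:
            q=(w2px(c,box(p[0]/100,p[1]/100,p[2]/10,dx,dy,z0,z1))-o+.5)*S*16-8
            im=np.zeros((h*S,w*S),np.uint8)
            cv2.fillConvexPoly(im,cv2.convexHull(q.round().astype(np.int32)),1,shift=4)
            g=cv2.resize(im.astype(np.float32),(w,h),interpolation=cv2.INTER_AREA)
            t+=np.abs(g-mm).sum()/mm.sum()
        return t/len(B)
    best=None
    for da in(0,.15,-.15):
        p0=np.array([x*100,y*100,(a+da)*10])
        r=minimize(cost,p0,method="Nelder-Mead",options=dict(initial_simplex=p0+np.array([[0,0,0],[1,0,0],[0,1,0],[0,0,1]]),xatol=.005,fatol=1e-4))
        if best is None or r.fun<best.fun: best=r
    p=best.x
    return np.round([p[0]/100,p[1]/100,p[2]/10,best.fun],4)
def cen(m,c,z):
    v,u=np.where(m); return px2w(c,[[u.mean(),v.mean()]],z)[0]
def traces(t,c,z,minscore=.3):
    return [(d["pixels"],cen(d["pixels"],c,z),d["score"]) for d in robot.trace(t,c) if d["score"]>minscore and d["pixels"].sum()>30]
E
python3 - <<'E'
from h import *
T=cam("top");S=cam("side")
for nm,dx,dy,z0,z1 in [("slate0",.064,.088,0,.012),("biscuit0_c",.04,.06,.005,.023)]:
    A=traces(nm,T,z1);Bs=traces(nm,S,z1)
    print(nm,len(A),len(Bs))
    for m,p,s in A:
        near=[b for b in Bs if np.hypot(*(b[1]-p)[:2])<.02]
        print("T",s.__round__(2),int(m.sum()),fit([(T,m)],p[0],p[1],0,dx,dy,z0,z1), "S",[(fit([(S,b[0])],p[0],p[1],0,dx,dy,z0,z1),round(b[2],2)) for b in near[:1]])
for c in(T,S):
    for t in("mould_c","handle_c","board_top","roller"):
        for d in robot.trace(t,c)[:2]:
            v,u=np.where(d["pixels"])
            if len(u): print(t,round(d["score"],2),len(u),u.min(),u.max(),v.min(),v.max(),rect(c,d["pixels"],.03))
    hsv=cv2.cvtColor(c["img"],cv2.COLOR_RGB2HSV); R=((hsv[...,0]<4)|(hsv[...,0]>174))&(hsv[...,1]>190)&(hsv[...,2]>60)
    n,l,s,_=cv2.connectedComponentsWithStats(cv2.morphologyEx(R.astype(np.uint8),cv2.MORPH_CLOSE,np.ones((9,9))))
    i=1+np.argmax(s[1:,4]); print("red",s[i]); h=cv2.convexHull(np.argwhere((l==i)&R)[:,::-1].astype(np.int32)); m=np.zeros((400,640),np.uint8); cv2.fillConvexPoly(m,h,1)
    print("mould",fit([(c,m>0)],.437,.268,0,.212,.08,0,.036))
    for d in robot.trace("board_top",c)[:1]: print("board",fit([(c,d["pixels"])],.487,.007,0,.22,.22,0,.012))
save(T,"rackT.png",(430,185,530,295),5); save(S,"rackS.png",(235,280,350,385),5)
E
```

```text
slate0 3 4
T 0.95 1013 [ 0.6579 -0.1949 -0.1586  0.0648] S [(array([ 0.6585, -0.1936, -0.1465,  0.0503]), 0.64)]
T 0.74 1017 [ 0.6895  0.0514 -0.1393  0.0439] S [(array([ 0.6913,  0.0523, -0.1638,  0.1145]), 0.58)]
T 0.7 996 [ 0.6921 -0.0725 -0.1504  0.049 ] S [(array([ 0.693 , -0.0713, -0.1493,  0.0482]), 0.93)]
biscuit0_c 1 0
T 0.41 596 [ 0.6944  0.1833 -0.9045  0.2087] S []
mould_c 0.62 2693 143 214 194 296 (438, 288, 8.7, 213, 143, 2693)
handle_c 0.61 2800 143 215 195 295 (437, 288, 8.7, 211, 142, 2800)
board_top 0.69 9160 255 353 178 274 (486, 16, -88.3, 215, 215, 9160)
roller 0.94 414 147 159 227 270 (431, 341, 9.8, 95, 22, 414)
red [166 195  45 101 920]
mould [0.4409 0.2672 0.1433 0.0976]
board [0.4881 0.0151 0.0278 0.0265]
mould_c 0.85 1416 247 316 123 161 (440, 275, 9.8, 213, 162, 1416)
handle_c 0.8 1370 247 316 123 160 (441, 276, 8.6, 211, 163, 1370)
roller 0.67 130 264 290 126 132 (431, 332, 8.1, 86, 28, 130)
red [ 246  130   70   32 1131]
mould [0.4406 0.2682 0.1352 0.0321]
```

View racks.

View pics/rackT.png

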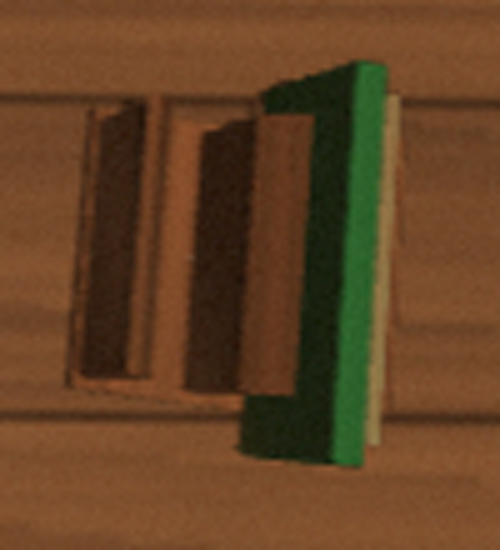

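View pics/rackS.png

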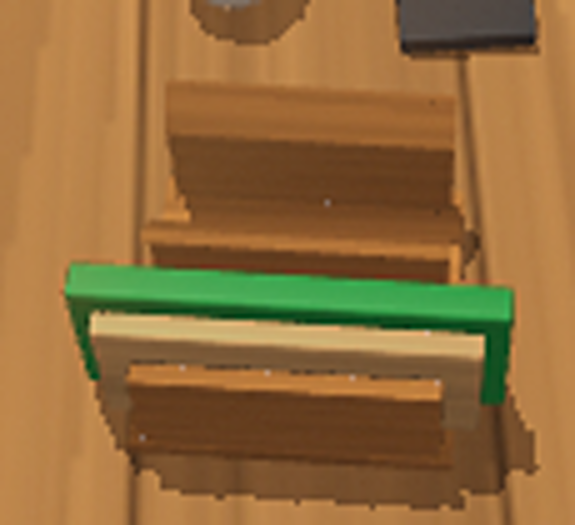

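Run:
```python
from h import *
T=cam("top");S=cam("side")
def f(c,o,pts,z,n):
    P=px2w(c,np.array(pts)/5-.4+o,z)[:,:2]; d=P[1]-P[0]; print(n,P.round(4).tolist(),"dir",round(float(np.degrees(np.arctan2(d[1],d[0]))),1))
t=(430,185);s=(235,280)
f(S,s,[(170,137),(453,150)],.068,"+y wall inner z68 side")
f(S,s,[(168,85),(455,97)],.085,"+y lip top side")
f(T,t,[(240,390),(257,118)],.068,"-y wall inner z68 top")
f(T,t,[(187,390),(203,125)],.008,"-y wall floor top")
f(T,t,[(295,393),(313,115)],.085,"-y lip top top")
f(T,t,[(132,378),(148,98)],.085,"+y lip L top")
f(T,t,[(150,378),(163,98)],.085,"+y lip R top")
f(S,s,[(145,232),(460,250)],.085,"-y lip top side")
a=traces("slate0",S,.012)
for m,p,sc in a: print(round(sc,2),fit([(S,m)],p[0],p[1],0,.064,.088,0,.012))
```

```text
+y wall inner z68 side [[0.4124, -0.3172], [0.5286, -0.3314]] dir -7.0
+y lip top side [[0.4129, -0.3027], [0.5303, -0.3167]] dir -6.8
-y wall inner z68 top [[0.4056, -0.3547], [0.5224, -0.369]] dir -7.0
-y wall floor top [[0.4052, -0.3581], [0.5274, -0.3723]] dir -6.6
-y lip top top [[0.4047, -0.3699], [0.5215, -0.385]] dir -7.4
+y lip L top [[0.4102, -0.3017], [0.528, -0.3144]] dir -6.2
+y lip R top [[0.4103, -0.3093], [0.528, -0.3209]] dir -5.6
-y lip top side [[0.4046, -0.366], [0.5265, -0.3822]] dir -7.6
0.76 [ 0.6584 -0.1944 -0.1468  0.0442]
0.62 [ 0.6913  0.0525 -0.1462  0.0703]
0.58 [ 0.6928 -0.0712 -0.1544  0.0803]
0.55 [ 0.5446 -0.203   0.0031  0.0959]
```

```bash
cat >> h.py <<'E'
from scipy.spatial.transform import Rotation as Ro
def plan(wps,step=.045,d=1):
    """wps: (x,y,z,yaw,opening%[,rows]); prints rows from the present pose, tool kept pointing down"""
    o=robot.observe(); p=np.array(o["tool_pos"]); R=Ro.from_euler("xyz",o["tool_rot"]); out=[]
    for w in wps:
        q=np.array(w[:3]); Rt=Ro.from_euler("xyz",[np.pi,0,w[3]])
        ang=(R.inv()*Rt).magnitude()
        n=w[5] if len(w)>5 else max(1,int(np.ceil(max(np.linalg.norm(q-p)/step,ang/.15))))
        for i in range(n):
            k=n-i; rv=np.round((R.inv()*Rt).as_rotvec()/k,2); s=np.round(R.inv().apply((q-p)/k)*100,d)
            p=p+R.apply(s/100); R=R*Ro.from_rotvec(rv)
            out.append("%g "%w[4]+" ".join("%g"%(v+0.) for v in np.r_[s,rv]))
    print(len(out),"rows; end",p.round(4),R.as_euler("xyz").round(3))
    for i in range(0,len(out),20): print("; ".join(out[i:i+20]))
E
python3 - <<'E'
from h import *
y=np.pi+.139
plan([(.4297,.345,.12,y,34),(.4297,.3465,.004,y,34,4)])
E
```

```text
11 rows; end [0.4296 0.3462 0.0037] [ 3.142  0.    -3.002]
34 -3.6 -0.5 1.5 0 0 -0.08; 34 -3.5 -0.8 1.5 0 0 -0.08; 34 -3.5 -1.1 1.5 0 0 -0.08; 34 -3.4 -1.3 1.5 0 0 -0.08; 34 -3.2 -1.6 1.6 0 0 -0.08; 34 -3.1 -1.8 1.5 0 0 -0.08; 34 -3 -2.1 1.6 0 0 -0.08; 34 0 0 2.9 0 0 0; 34 0 0 2.9 0 0 0; 34 0 0.1 2.9 0 0 0; 34 0 0 2.9 0 0 0
```

Call:
apply_moves(motion="34 -3.6 -0.5 1.5 0 0 -0.08; 34 -3.5 -0.8 1.5 0 0 -0.08; 34 -3.5 -1.1 1.5 0 0 -0.08; 34 -3.4 -1.3 1.5 0 0 -0.08; 34 -3.2 -1.6 1.6 0 0 -0.08; 34 -3.1 -1.8 1.5 0 0 -0.08; 34 -3 -2.1 1.6 0 0 -0.08; 34 0 0 2.9 0 0 0; 34 0 0 2 0 0 0", force=30)

```text
time: 2.98
tool_pos: [0.4299, 0.3445, 0.0695]
tool_rot: [-3.141, -0.001, -3.004]
contact_force: [0.1, 0.1, 0.2]
opening: 0.0314
grip_force: 0.0
```

Run:
```python
from h import *
S=cam("side");save(S,"s1.png",(200,60,360,180),4)
o=robot.observe();print(o["tool_pos"],o["tool_rot"],o["opening"])
c=cam("top")
for n,c in(("T",c),("S",S)):
  for d in robot.trace("roller",c)[:1]: print(n,rect(c,d["pixels"],.018))
plan([(.4297,.3465,.004,np.pi+.139,34)])
```

```text
[0.42851875 0.34396427 0.06723498] [-3.13978852 -0.00447172 -3.00328045] 0.031223581623590787
S (431, 349, 3.5, 90, 34, 155)
2 rows; end [0.4297 0.3463 0.004 ] [ 3.142 -0.    -3.002]
34 0 0.1 3.3 0 0 0; 34 0 0 3.4 0 0 0
```

View pics/s1.png

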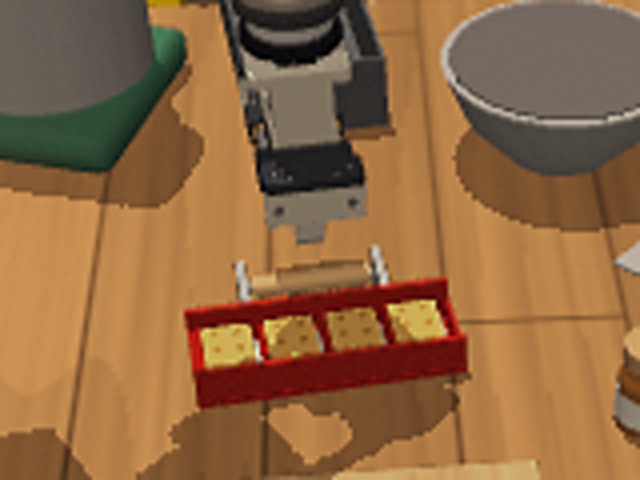

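Call:
apply_moves(motion="34 0 0.1 3.2 0 0 0; 34 -0.1 0 3.1 0 0 0; 0 0 0 0 0 0 0; 0 0 0 0 0 0 0; 0 0 0 0 0 0 0; 0 0 0 0 0 0 0", force=30)

```text
time: 3.92
tool_pos: [0.4313, 0.3469, 0.009]
tool_rot: [3.14, 0.002, -3.002]
contact_force: [0.0, 0.4, 2.5]
opening: 0.0177
grip_force: 30.0
```

Call:
apply_moves(motion="34 0 0 0 0 0 0; 34 0 0 0 0 0 0; 34 0 0 0.3 0 0 0; 34 0 0 0.3 0 0 0; 34 0 0 0 0 0 0; 0 0 0 0 0 0 0; 0 0 0 0 0 0 0; 0 0 0 0 0 0 0; 0 0 0 0 0 0 0", force=30)

```text
time: 5.05
tool_pos: [0.4306, 0.3464, 0.0018]
tool_rot: [3.141, 0.0, -3.002]
contact_force: [1.2, 0.5, -0.4]
opening: 0.0173
grip_force: 30.0
```

Run:
```python
from h import *
o=robot.observe();p=o["tool_pos"];print(p,o["tool_rot"],o["opening"])
y=np.pi+.139
u=np.array([np.sin(.139),-np.cos(.139)]) # towards tray
W=[]
for a in(25,45,65,85):
    r=np.radians(a); dx=.120-.1213*np.cos(r); dz=.1213*np.sin(r)-.018
    q=p[:2]+u*dx; W.append((*q,p[2]+dz,y,0,3))
W.append((*q,p[2]+.22,y,0,5))
plan(W)
```

```text
[0.43064388 0.34641705 0.00178843] [ 3.14139872e+00  2.91540545e-04 -3.00233843e+00] 0.017296667320492475
17 rows; end [0.4457 0.2384 0.2218] [ 3.141  0.    -3.002]
0 0 -0.3 -1.1 0 0 0; 0 0 -0.4 -1.1 0 0 0; 0 0 -0.3 -1.1 0 0 0; 0 0 -0.8 -1.2 0 0 0; 0 0 -0.8 -1.1 0 0 0; 0 0 -0.8 -1.2 0 0 0; 0 0 -1.2 -0.8 0 0 0; 0 0 -1.1 -0.8 0 0 0; 0 0 -1.2 -0.8 0 0 0; 0 0 -1.3 -0.4 0 0 0; 0 0 -1.4 -0.3 0 0 0; 0 0 -1.3 -0.4 0 0 0; 0 0 0 -2.3 0 0 0; 0 0 0 -2.4 0 0 0; 0 0 0 -2.3 0 0 0; 0 0 0 -2.4 0 0 0; 0 0 0 -2.3 0 0 0
```

Call:
apply_moves(motion="0 0 -0.3 -1.1 0 0 0; 0 0 -0.4 -1.1 0 0 0; 0 0 -0.3 -1.1 0 0 0; 0 0 -0.8 -1.2 0 0 0; 0 0 -0.8 -1.1 0 0 0; 0 0 -0.8 -1.2 0 0 0; 0 0 -1.2 -0.8 0 0 0; 0 0 -1.1 -0.8 0 0 0; 0 0 -1.2 -0.8 0 0 0; 0 0 -1.3 -0.4 0 0 0; 0 0 -1.4 -0.3 0 0 0; 0 0 -1.3 -0.4 0 0 0; 0 0 0 -2.3 0 0 0; 0 0 0 -2.4 0 0 0; 0 0 0 -2.3 0 0 0; 0 0 0 -2.4 0 0 0; 0 0 0 -2.3 0 0 0; 0 0 0 0 0 0 0")

```text
time: 7.3
tool_pos: [0.4461, 0.2377, 0.222]
tool_rot: [-3.141, 0.001, -3.003]
contact_force: [0.1, 0.2, -6.6]
opening: 0.017
grip_force: 30.0
```

Run:
```python
from h import *
S=cam("side");save(S,"s2.png",(200,20,360,200),3)
o=robot.observe();p=o["tool_pos"];print(p,o["tool_rot"],o["opening"],o["contact_force"])
b=.028;y=np.pi+b
def B(lx,ly): return .488+np.cos(b)*lx-np.sin(b)*ly,.015+np.sin(b)*lx+np.cos(b)*ly
W=[(*B(0,.085),.2218,y,0,8),(*B(0,.085),.139,y,0,6)]
plan(W)
```

```text
[0.44554146 0.23760942 0.22082192] [-3.14106537e+00 -8.41565938e-04 -3.00288828e+00] 0.016797493477099443 [-0.37354019  0.15367238 -7.95087296]
14 rows; end [0.4854 0.0996 0.1389] [-3.141e+00 -1.000e-03 -3.113e+00]
0 -0.3 -1.8 0 0 0 0.01; 0 -0.3 -1.8 0 0 0 0.01; 0 -0.3 -1.8 0 0 0 0.02; 0 -0.3 -1.7 0 0 0 0.01; 0 -0.3 -1.8 0 0 0 0.02; 0 -0.4 -1.7 0 0 0 0.01; 0 -0.4 -1.7 0 0 0 0.02; 0 -0.4 -1.8 -0.1 0 0 0.01; 0 0 0 1.4 0 0 0; 0 0 0 1.4 0 0 0; 0 0 0 1.4 0 0 0; 0 0 0 1.4 0 0 0; 0 0 0 1.3 0 0 0; 0 0 0 1.4 0 0 0
```

View pics/s2.png

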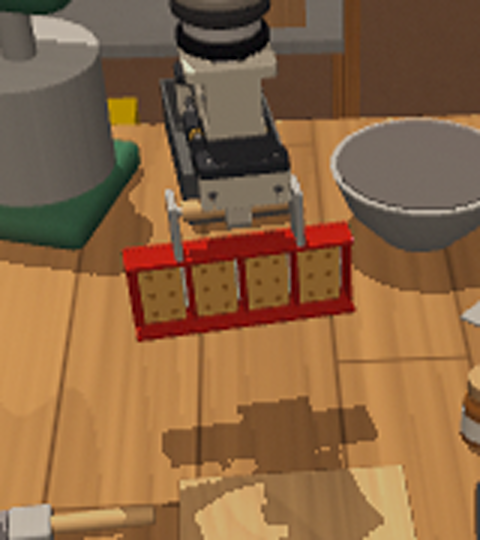

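Call:
apply_moves(motion="0 -0.3 -1.8 0 0 0 0.01; 0 -0.3 -1.8 0 0 0 0.01; 0 -0.3 -1.8 0 0 0 0.02; 0 -0.3 -1.7 0 0 0 0.01; 0 -0.3 -1.8 0 0 0 0.02; 0 -0.4 -1.7 0 0 0 0.01; 0 -0.4 -1.7 0 0 0 0.02; 0 -0.4 -1.8 -0.1 0 0 0.01; 0 0 0 1.4 0 0 0; 0 0 0 1.4 0 0 0; 0 0 0 1.4 0 0 0; 0 0 0 1.4 0 0 0; 0 0 0 1.3 0 0 0; 0 0 0 1.4 0 0 0; 0 0 0 0 0 0 0; 0 0 0 0 0 0 0; 0 0 0 0 0 0 0; 0 0 0 0 0 0 0")

```text
time: 9.6
tool_pos: [0.486, 0.1005, 0.1402]
tool_rot: [3.141, 0.001, -3.112]
contact_force: [-0.4, -0.1, -7.6]
opening: 0.0167
grip_force: 30.0
```

Run:
```python
from h import *
o=robot.observe();p=o["tool_pos"];print(p,o["tool_rot"],o["opening"],o["contact_force"])
b=.028;y=np.pi+b
def B(lx,ly): return .488+np.cos(b)*lx-np.sin(b)*ly,.015+np.sin(b)*lx+np.cos(b)*ly
W=[(*B(0,.085),.115,y,0,5)]
for a in(90,100,110,125,140,155,170):
    r=np.radians(a); W.append((*B(0,.067+.1213*np.cos(r)),.012+.1213*np.sin(r)-.017,y,0,2 if a<=110 else 4))
plan(W)
```

```text
[0.48595627 0.10048823 0.14016555] [ 3.14147889e+00  1.03004086e-03 -3.11242450e+00] 0.016745511935016253 [-0.41835925 -0.05416918 -7.61753148]
27 rows; end [ 0.4891 -0.0375  0.0161] [ 3.141e+00  1.000e-03 -3.112e+00]
0 0 0 0.5 0 0 0; 0 0 0 0.5 0 0 0; 0 0 0 0.5 0 0 0; 0 0 0 0.5 0 0 0; 0 0 -0.1 0.5 0 0 0; 0 0 -0.9 -0.1 0 0 0; 0 0 -0.9 0 0 0 0; 0 0 -1 0.1 0 0 0; 0 0 -1.1 0.1 0 0 0; 0 0 -1 0.3 0 0 0; 0 0 -1 0.2 0 0 0; 0 0 -0.7 0.4 0 0 0; 0 0 -0.7 0.4 0 0 0; 0 0 -0.7 0.3 0 0 0; 0 0.1 -0.7 0.4 0 0 0; 0 0 -0.6 0.5 0 0 0; 0 0 -0.6 0.5 0 0 0; 0 0 -0.6 0.6 0 0 0; 0 0 -0.5 0.5 0 0 0; 0 0 -0.4 0.7 0 0 0
0 0 -0.4 0.7 0 0 0; 0 0 -0.5 0.6 0 0 0; 0 0 -0.4 0.7 0 0 0; 0 0 -0.2 0.8 0 0 0; 0 0 -0.3 0.7 0 0 0; 0 0 -0.2 0.8 0 0 0; 0 0 -0.3 0.7 0 0 0
```

Call:
apply_moves(motion="0 0 0 0.5 0 0 0; 0 0 0 0.5 0 0 0; 0 0 0 0.5 0 0 0; 0 0 0 0.5 0 0 0; 0 0 -0.1 0.5 0 0 0; 0 0 0 0 0 0 0; 0 0 0 0.1 0 0 0; 0 0 0 0 0 0 0")

```text
time: 10.6
tool_pos: [0.486, 0.099, 0.1158]
tool_rot: [-3.141, 0.002, -3.112]
contact_force: [-6.6, -3.2, 13.9]
opening: 0.017
grip_force: 30.0
```

Call:
apply_moves(motion="0 0 -0.9 -0.1 0 0 0; 0 0 -0.9 0 0 0 0; 0 0 -1 0 0 0 0; 0 0 -1.1 0.1 0 0 0; 0 0 -1 0.3 0 0 0; 0 0 -1 0.2 0 0 0; 0 0 -0.7 0.4 0 0 0; 0 0 -0.7 0.4 0 0 0")

```text
time: 11.6
tool_pos: [0.4887, 0.0241, 0.1033]
tool_rot: [-3.138, 0.003, -3.111]
contact_force: [-8.2, -11.0, 20.4]
opening: 0.0173
grip_force: 30.0
```

Run:
```python
from h import *
S=cam("side");save(S,"s3.png",(200,60,380,260),3)
o=robot.observe();p=o["tool_pos"];print(p,o["tool_rot"],o["opening"],o["contact_force"])
```

```text
[0.48868933 0.02329484 0.10296675] [-3.13709480e+00  2.83394265e-03 -3.11170778e+00] 0.017366413581627157 [ -7.98504115 -11.32613527  18.85569892]
```

View pics/s3.png

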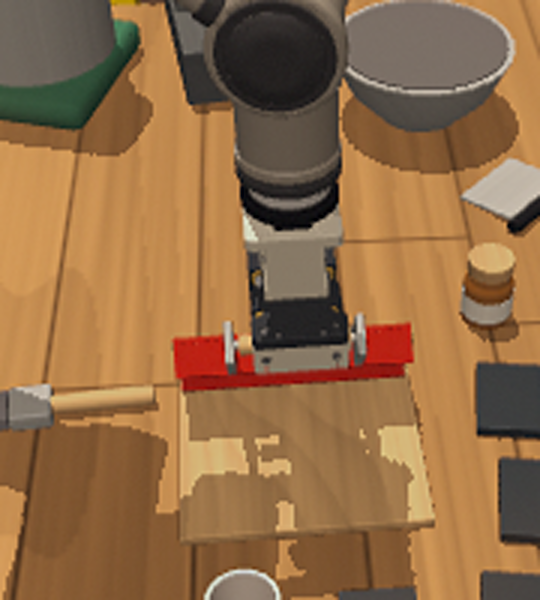

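Call:
apply_moves(motion="0 0 -0.8 0.2 0 0 0; 0 0 -0.8 0.3 0 0 0; 0 0 -0.6 0.5 0 0 0; 0 0 -0.6 0.5 0 0 0; 0 0 -0.6 0.6 0 0 0; 0 0 -0.5 0.5 0 0 0; 0 0 -0.4 0.7 0 0 0; 0 0 -0.4 0.7 0 0 0; 0 0 -0.5 0.6 0 0 0; 0 0 -0.4 0.7 0 0 0; 0 0 0 0 0 0 0")

```text
time: 13.02
tool_pos: [0.4888, -0.0291, 0.0468]
tool_rot: [3.14, -0.002, -3.113]
contact_force: [1.0, 1.7, -3.4]
opening: 0.0172
grip_force: 30.0
```

Call:
apply_moves(motion="0 0 -0.2 0.7 0 0 0; 0 0 -0.3 0.7 0 0 0; 0 0 -0.2 0.7 0 0 0; 0 0 -0.2 0.7 0 0 0; 0 0 -0.1 0.4 0 0 0; 0 0 0 0 0 0 0")

```text
time: 13.78
tool_pos: [0.4895, -0.0394, 0.0153]
tool_rot: [3.141, -0.001, -3.112]
contact_force: [-0.5, 1.7, -3.5]
opening: 0.0172
grip_force: 30.0
```

Run:
```python
from h import *
S=cam("side")
o=robot.observe();p=o["tool_pos"];print(p,o["tool_rot"],o["opening"],o["contact_force"])
T=cam("top")
for c in(T,S):
    hsv=cv2.cvtColor(c["img"],cv2.COLOR_RGB2HSV); R=((hsv[...,0]<4)|(hsv[...,0]>174))&(hsv[...,1]>190)&(hsv[...,2]>60)
    print(rect(c,cv2.morphologyEx(R.astype(np.uint8),cv2.MORPH_CLOSE,np.ones((5,5))),.048))
save(S,"s4.png",(200,60,380,260),3)
```

```text
[ 0.48957319 -0.03939785  0.0155594 ] [ 3.14135397e+00 -5.77639981e-04 -3.11234935e+00] 0.017183705059448176 [-0.74053547  2.12274794 -1.86534829]
(503, 75, -13.6, 194, 49, 715)
(420, 23, -88.6, 105, 71, 715)
```

View pics/s4.png

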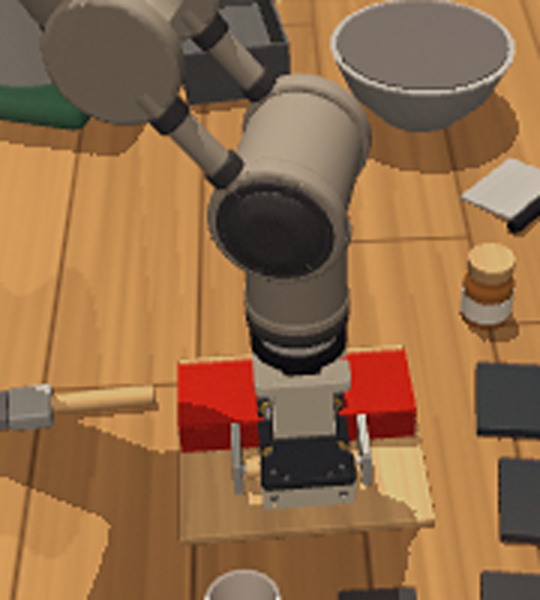

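Call:
apply_moves(motion="0 0 0.2 -0.8 0 0 0; 0 0 0.2 -0.8 0 0 0; 0 0 0.2 -0.9 0 0 0; 0 0 0.2 -0.9 0 0 0; 0 0 0 0 0 0 0; 36 0 0 0 0 0 0; 36 0 0 0 0 0 0; 36 0 0 0 0 0 0; 36 0 -0.4 1.7 0 0 0; 36 0 -0.4 1.7 0 0 0; 36 0 0 0 0 0 0; 0 0 0 0 0 0 0; 0 0 0 0 0 0 0; 0 0 0 0 0 0 0")

```text
time: 15.62
tool_pos: [0.4903, -0.0397, 0.0163]
tool_rot: [-3.141, 0.001, -3.112]
contact_force: [-0.4, -3.0, 1.7]
opening: 0.0169
grip_force: 30.0
```

Run:
```python
from h import *
o=robot.observe();p=o["tool_pos"];print(p,o["tool_rot"],o["opening"],o["contact_force"])
S=cam("side");T=cam("top")
for c in(T,S):
    hsv=cv2.cvtColor(c["img"],cv2.COLOR_RGB2HSV); R=((hsv[...,0]<4)|(hsv[...,0]>174))&(hsv[...,1]>190)&(hsv[...,2]>60)
    print(rect(c,cv2.morphologyEx(R.astype(np.uint8),cv2.MORPH_CLOSE,np.ones((5,5))),.048))
```

```text
[ 0.49030151 -0.03967563  0.01629562] [-3.14105736e+00  1.42244641e-03 -3.11213990e+00] 0.016907382859229696 [-0.35252522 -2.99322433  1.66886954]
(506, 75, -13.7, 190, 49, 700)
(420, 22, -88.6, 106, 71, 722)
```

Call:
apply_moves(motion="0 0 0.2 -0.8 0 0 0; 0 0 0.2 -0.9 0 0 0; 0 0 0.2 -0.9 0 0 0; 0 0 0.2 -0.9 0 0 0; 0 0 0 0 0 0 0; 36 0 0 0 0 0 0; 36 0 0 0 0 0 0; 36 0 0 0 0 0 0; 36 0 -0.4 1.8 0 0 0; 36 0 -0.4 1.7 0 0 0; 36 0 0 0 0 0 0; 0 0 0 0 0 0 0; 0 0 0 0 0 0 0; 0 0 0 0 0 0 0")

```text
time: 17.48
tool_pos: [0.4903, -0.0396, 0.0164]
tool_rot: [-3.141, 0.001, -3.112]
contact_force: [0.0, -0.3, 2.9]
opening: 0.0171
grip_force: 30.0
```

Call:
apply_moves(motion="0 0 0.2 -0.8 0 0 0; 0 0 0.2 -0.9 0 0 0; 0 0 0.2 -0.9 0 0 0; 0 0 0.2 -0.9 0 0 0; 0 0 0 0 0 0 0; 36 0 0 0 0 0 0; 36 0 0 0 0 0 0; 36 0 0 0 0 0 0; 36 0 -0.4 1.8 0 0 0; 36 0 -0.4 1.7 0 0 0; 36 0 0 0 0 0 0; 0 0 0 0 0 0 0; 0 0 0 0 0 0 0; 0 0 0 0 0 0 0")

```text
time: 19.23
tool_pos: [0.4903, -0.0396, 0.0163]
tool_rot: [-3.141, 0.001, -3.112]
contact_force: [0.3, -1.0, 1.8]
opening: 0.017
grip_force: 30.0
```

Call:
apply_moves(motion="0 0 0.2 -0.8 0 0 0; 0 0 0.2 -0.9 0 0 0; 0 0 0.2 -0.9 0 0 0; 0 0 0.2 -0.9 0 0 0; 0 0 0 0 0 0 0; 36 0 0 0 0 0 0; 36 0 0 0 0 0 0; 36 0 0 0 0 0 0; 36 0 -0.4 1.8 0 0 0; 36 0 -0.4 1.7 0 0 0; 36 0 0 0 0 0 0; 0 0 0 0 0 0 0; 0 0 0 0 0 0 0; 0 0 0 0 0 0 0")

```text
time: 20.98
tool_pos: [0.4903, -0.0396, 0.0163]
tool_rot: [-3.141, 0.001, -3.112]
contact_force: [0.1, -1.3, 1.7]
opening: 0.0172
grip_force: 30.0
```

Call:
apply_moves(motion="0 0 0.2 -0.8 0 0 0; 0 0 0.2 -0.9 0 0 0; 0 0 0.2 -0.9 0 0 0; 0 0 0.2 -0.9 0 0 0; 0 0 0 0 0 0 0; 36 0 0 0 0 0 0; 36 0 0 0 0 0 0; 36 0 0 0 0 0 0; 36 0 -0.4 1.8 0 0 0; 36 0 -0.4 1.7 0 0 0; 36 0 0 0 0 0 0; 0 0 0 0 0 0 0; 0 0 0 0 0 0 0; 0 0 0 0 0 0 0")

```text
time: 22.72
tool_pos: [0.4903, -0.0396, 0.0163]
tool_rot: [-3.141, 0.001, -3.112]
contact_force: [0.0, -0.5, 2.2]
opening: 0.0169
grip_force: 30.0
```

Call:
apply_moves(motion="0 0 0.2 -0.8 0 0 0; 0 0 0.2 -0.9 0 0 0; 0 0 0.2 -0.9 0 0 0; 0 0 0.2 -0.9 0 0 0; 0 0 0 0 0 0 0; 36 0 0 0 0 0 0; 36 0 0 0 0 0 0; 36 0 0 0 0 0 0; 36 0 -0.4 1.8 0 0 0; 36 0 -0.4 1.7 0 0 0; 36 0 0 0 0 0 0; 0 0 0 0 0 0 0; 0 0 0 0 0 0 0; 0 0 0 0 0 0 0")

```text
time: 24.48
tool_pos: [0.4903, -0.0396, 0.0163]
tool_rot: [-3.141, 0.001, -3.112]
contact_force: [-0.0, -0.8, 1.5]
opening: 0.0173
grip_force: 30.0
```

Run:
```python
from h import *
o=robot.observe();p=o["tool_pos"];print(p,o["tool_rot"],o["opening"],o["contact_force"])
S=cam("side");T=cam("top")
for c in(T,S):
    hsv=cv2.cvtColor(c["img"],cv2.COLOR_RGB2HSV); R=((hsv[...,0]<4)|(hsv[...,0]>174))&(hsv[...,1]>190)&(hsv[...,2]>60)
    print(rect(c,cv2.morphologyEx(R.astype(np.uint8),cv2.MORPH_CLOSE,np.ones((5,5))),.048))
b=.0295;y=np.pi+b
u=np.array([-np.sin(b),np.cos(b)]) # towards tray
W=[]
for a in(25,45,65,80):
    r=np.radians(a); dx=.120-.1213*np.cos(r); dz=.1213*np.sin(r)-.018
    q=p[:2]+u*dx; W.append((*q,p[2]+dz+.001,y,0,4))
plan(W)
```

```text
[ 0.4903005 -0.039575   0.0163211] [-3.14116889e+00  1.40141391e-03 -3.11212759e+00] 0.017260450095264328 [-0.02753639 -0.79838952  1.52751609]
(507, 75, -14.0, 184, 48, 658)
(420, 22, -88.6, 106, 71, 723)
16 rows; end [0.4872 0.0594 0.1193] [-3.141e+00  1.000e-03 -3.112e+00]
0 0 0.3 -0.9 0 0 0; 0 0 0.2 -0.8 0 0 0; 0 0 0.3 -0.9 0 0 0; 0 0 0.2 -0.8 0 0 0; 0 0 0.6 -0.9 0 0 0; 0 0 0.6 -0.9 0 0 0; 0 0 0.6 -0.8 0 0 0; 0 0 0.6 -0.9 0 0 0; 0 0 0.9 -0.6 0 0 0; 0 0 0.9 -0.6 0 0 0; 0 0 0.8 -0.6 0 0 0; 0 0 0.9 -0.6 0 0 0; 0 0 0.7 -0.2 0 0 0; 0 0 0.8 -0.3 0 0 0; 0 0 0.7 -0.2 0 0 0; 0 0 0.8 -0.3 0 0 0
```

Call:
apply_moves(motion="0 0 0.3 -0.9 0 0 0; 0 0 0.2 -0.8 0 0 0; 0 0 0.3 -0.9 0 0 0; 0 0 0.2 -0.8 0 0 0; 0 0 0.6 -0.9 0 0 0; 0 0 0.6 -0.9 0 0 0; 0 0 0.6 -0.8 0 0 0; 0 0 0.6 -0.9 0 0 0; 0 0 0.9 -0.6 0 0 0; 0 0 0.9 -0.6 0 0 0; 0 0 0.8 -0.6 0 0 0; 0 0 0.9 -0.6 0 0 0; 0 0 0.8 -0.2 0 0 0; 0 0 0.8 -0.3 0 0 0; 0 0 0.8 -0.2 0 0 0; 0 0 0.8 -0.3 0 0 0; 0 0 0.8 -0.1 0 0 0; 0 0 0.8 0 0 0 0; 0 0 0.8 0 0 0 0; 0 0 0.7 0 0 0 0")

```text
time: 27.08
tool_pos: [0.4858, 0.093, 0.1193]
tool_rot: [3.142, -0.0, -3.112]
contact_force: [0.7, 0.9, -3.4]
opening: 0.017
grip_force: 30.0
```

Call:
apply_moves(motion="0 0 0.5 0.1 0 0 0; 0 0 0 0 0 0 0; 0 0 0 -0.6 0 0 0; 0 0 0 -1 0 0 0; 0 0 0 -2 0 0 0; 0 0 0 -2.5 0 0 0; 0 0 0 -2.5 0 0 0; 0 0 0 -2.5 0 0 0; 0 0 0 0 0 0 0")

```text
time: 28.2
tool_pos: [0.4869, 0.0974, 0.2319]
tool_rot: [3.141, 0.005, -3.113]
contact_force: [0.7, -0.0, -4.9]
opening: 0.0173
grip_force: 30.0
```

Run:
```python
from h import *
o=robot.observe();p=o["tool_pos"];print(p,o["tool_rot"],o["opening"],o["contact_force"])
S=cam("side");save(S,"s5.png",(200,40,380,260),2.7)
```

```text
[0.48691539 0.09737967 0.23186521] [ 3.14141949  0.0050759  -3.11266358] 0.017319980035640996 [ 0.66531381 -0.04059146 -4.87315383]
```

View pics/s5.png

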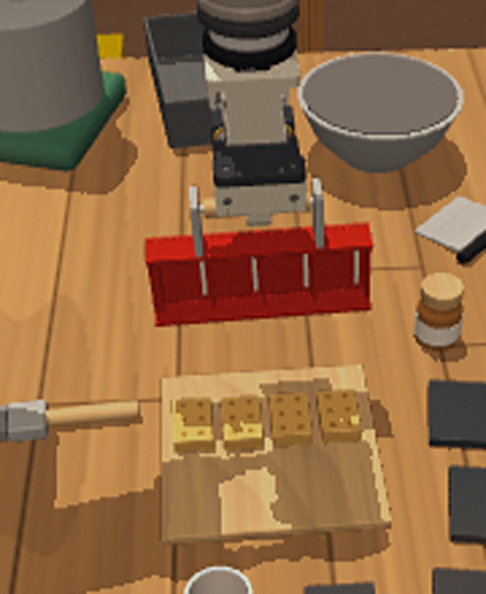

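Run:
```python
from h import *
plan([(.468,-.344,.232,np.pi-.12,0,18)])
```

```text
18 rows; end [ 0.4676 -0.3437  0.2322] [3.141e+00 2.000e-03 3.021e+00]
0 0.2 -2.4 0 0 0 0.01; 0 0.1 -2.5 0 0 0 0.01; 0 0.1 -2.5 0 0 0 0.01; 0 0.1 -2.4 0 0 0 0.01; 0 0.1 -2.5 0 0 0 0.01; 0 0 -2.5 0 0 0 0.01; 0 0 -2.4 0 0 0 0.01; 0 0 -2.5 0 0 0 0.01; 0 0 -2.4 0 0 0 0.01; 0 0 -2.5 0 0 0 0.01; 0 -0.1 -2.4 0 0 0 0.01; 0 -0.1 -2.4 0 0 0 0.01; 0 -0.1 -2.5 0 0 0 0; 0 -0.1 -2.4 0 0 0 0.01; 0 -0.1 -2.5 0 0 0 0; 0 -0.2 -2.4 -0.1 0 0 0.01; 0 -0.2 -2.5 0 0 0 0; 0 -0.1 -2.4 -0.1 0 0 0.01
```

Call:
apply_moves(motion="0 0.1 -0.9 0 0 0 0; 0 0.1 -1.5 0 0 0 0.01; 0 0.1 -2.5 0 0 0 0.01; 0 0.1 -2.5 0 0 0 0.01; 0 0.1 -2.4 0 0 0 0.01; 0 0.1 -2.5 0 0 0 0.01; 0 0 -2.5 0 0 0 0.01; 0 0 -2.4 0 0 0 0.01; 0 0 -2.5 0 0 0 0.01; 0 0 -2.4 0 0 0 0.01; 0 0 -2.5 0 0 0 0.01; 0 -0.1 -2.4 0 0 0 0.01; 0 -0.1 -2.4 0 0 0 0.01; 0 -0.1 -2.5 0 0 0 0; 0 -0.1 -2.4 0 0 0 0.01; 0 -0.1 -2.5 0 0 0 0; 0 -0.2 -2.4 -0.1 0 0 0.01; 0 -0.2 -2.5 0 0 0 0; 0 -0.1 -1.5 -0.1 0 0 0.01; 0 0 -0.9 0 0 0 0")

```text
time: 30.75
tool_pos: [0.467, -0.3445, 0.2314]
tool_rot: [3.141, -0.0, 3.02]
contact_force: [-0.1, -0.6, -4.9]
opening: 0.0172
grip_force: 30.0
```

Call:
apply_moves(motion="0 0 0 0 0 0 0; 0 0 0 0 0 0 0; 0 0 0 0 0 0 0; 0 0 0 0 0 0 0; 0 0 0 0 0 0 0; 0 0 0 0 0 0 0; 0 0 0 0 0 0 0; 0 0 0 0 0 0 0")

```text
time: 31.75
tool_pos: [0.4673, -0.3436, 0.2317]
tool_rot: [3.141, 0.0, 3.021]
contact_force: [-0.0, -0.2, -4.7]
opening: 0.0171
grip_force: 30.0
```

Run:
```python
from h import *
o=robot.observe();p=o["tool_pos"];print(p,o["tool_rot"],o["opening"],o["contact_force"])
S=cam("side");save(S,"s6.png",(220,200,380,400),3)
plan([(.468,-.344,.155,np.pi-.12,0,4),(.468,-.344,.112,np.pi-.12,0,6)])
```

```text
[ 0.46731467 -0.34355288  0.23165925] [3.14143148e+00 3.61330727e-05 3.02073553e+00] 0.017148440309512524 [-0.03258641 -0.23365212 -4.68478115]
10 rows; end [ 0.4683 -0.3437  0.1117] [ 3.141 -0.     3.021]
0 0 0 1.9 0 0 0; 0 0 0 1.9 0 0 0; 0 0 0 1.9 0 0 0; 0 -0.1 0 2 0 0 0; 0 0 0 0.7 0 0 0; 0 0 0 0.7 0 0 0; 0 0 0 0.7 0 0 0; 0 0 0 0.7 0 0 0; 0 0 0 0.7 0 0 0; 0 0 0 0.8 0 0 0
```

View pics/s6.png

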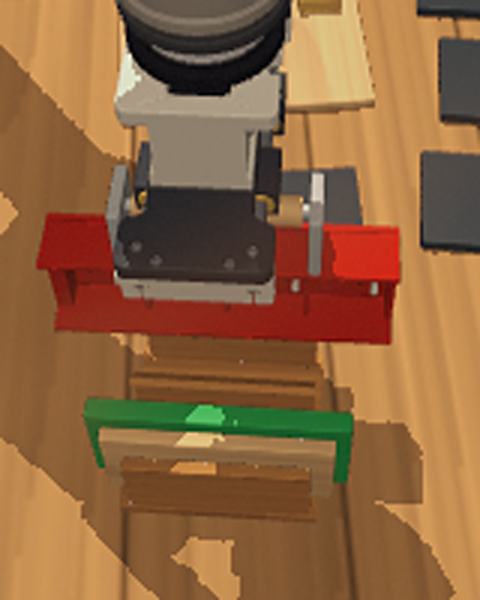

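Call:
apply_moves(motion="0 0 0 1.9 0 0 0; 0 0 0 1.9 0 0 0; 0 0 0 1 0 0 0; 0 0 0 1 0 0 0; 0 0 0 1 0 0 0; 0 0 0 0 0 0 0")

```text
time: 32.55
tool_pos: [0.467, -0.3433, 0.1629]
tool_rot: [3.141, -0.001, 3.021]
contact_force: [0.3, 0.2, -4.8]
opening: 0.0171
grip_force: 30.0
```

Call:
apply_moves(motion="0 0 0 0.8 0 0 0; 0 0 0 0.8 0 0 0; 0 0 0 0.8 0 0 0; 0 0 0 0.8 0 0 0; 0 0 0 0.8 0 0 0; 0 0 0 0.8 0 0 0; 0 0 0 0 0 0 0")

```text
time: 33.42
tool_pos: [0.4672, -0.3434, 0.1152]
tool_rot: [3.141, -0.001, 3.021]
contact_force: [-0.5, -0.4, -4.7]
opening: 0.0171
grip_force: 30.0
```

Call:
apply_moves(motion="0 0 0 0.2 0 0 0; 0 0 0 0.2 0 0 0; 0 0 0 0 0 0 0")

```text
time: 33.8
tool_pos: [0.4675, -0.3441, 0.1143]
tool_rot: [-3.139, 0.002, 3.021]
contact_force: [-5.7, 2.0, 11.8]
opening: 0.0169
grip_force: 30.0
```

Call:
apply_moves(motion="36 0 0 0 0 0 0; 36 0 0 0 0 0 0; 36 0 0 -1 0 0 0; 36 0 0 -3 0 0 0; 36 0 0 -4 0 0 0; 80 0 0 -4 0 0 0; 80 0 3 0 0 0 0; 80 0 5 0 0 0 0; 80 0 5 0 0 0 0; 80 -1 5 0 0 0 0; 80 -3 5 0 0 0 0; 80 -4 2 0 0 0 0; 80 -4 0 0 0 0 0")

```text
time: 35.42
tool_pos: [0.6181, -0.1077, 0.2328]
tool_rot: [3.141, 0.001, 3.024]
contact_force: [1.2, -0.7, -0.1]
opening: 0.0731
grip_force: 0.0
```

Run:
```python
from h import *
T=cam("top");S=cam("side")
o=robot.observe();print(o["tool_pos"],o["tool_rot"],o["time"])
for nm,dx,dy,z0,z1 in [("slate0",.064,.088,0,.012),("biscuit0_c",.04,.06,.012,.030)]:
    for n,c in(("T",T),("S",S)):
        for m,p,s in traces(nm,c,z1): print(nm,n,round(s,2),int(m.sum()),fit([(c,m)],p[0],p[1],0,dx,dy,z0,z1))
# colour segmentation of biscuits on the board
for n,c in(("T",T),("S",S)):
    for d in robot.search_frame("biscuit0_c",c): print(n,np.round(d["centre"],3),round(d["score"],2))
save(T,"t7.png",(220,100,520,300),2.6); save(S,"s7.png",(230,160,400,380),2.7)
```

```text
[ 0.61925552 -0.10947084  0.23107247] [3.14156878e+00 1.13562276e-03 3.02233292e+00] 35.525
slate0 T 0.73 1045 [ 0.6899  0.0505 -0.146   0.0397]
slate0 T 0.65 136 [ 0.7635 -0.077   0.1963  1.    ]
slate0 S 0.93 904 [ 0.545  -0.2029  0.0013  0.0635]
slate0 S 0.88 886 [ 0.6584 -0.1944 -0.1468  0.0372]
slate0 S 0.75 712 [ 0.693  -0.0713 -0.1489  0.0393]
slate0 S 0.7 414 [ 0.6921  0.055  -0.237   0.3887]
biscuit0_c T 0.57 494 [0.4106 0.0394 0.0135 0.0655]
biscuit0_c S 0.86 271 [0.4106 0.039  0.0668 0.1305]
T [0.412 0.04  0.033] 0.73
S [0.414 0.031 0.028] 0.59
```

View pics/t7.png

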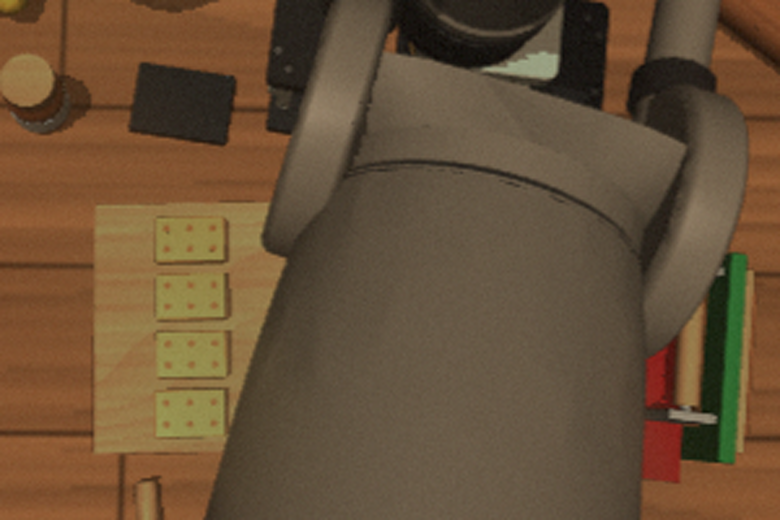

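View pics/s7.png

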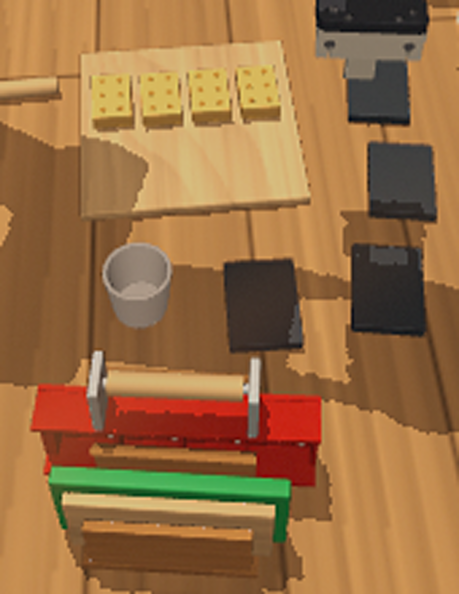

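Run:
```python
from h import *
T=cam("top")
ctr=np.array([(191,240),(191,297),(192,355),(191,413)])/2.6+[220,100]-.3
print(px2w(T,ctr,.030).round(4))
lab=cv2.cvtColor(T["img"],cv2.COLOR_RGB2LAB).astype(int)
hsv=cv2.cvtColor(T["img"],cv2.COLOR_RGB2HSV)
for u,v in ctr.astype(int): print(hsv[v,u],hsv[v,u-20],lab[v,u],lab[v,u-20])
m=(hsv[...,0]>=23)&(hsv[...,0]<=34)&(hsv[...,1]>115)
m=cv2.morphologyEx(m.astype(np.uint8),cv2.MORPH_OPEN,np.ones((3,3)));m=cv2.morphologyEx(m,cv2.MORPH_CLOSE,np.ones((3,3)))
n,l,s,c=cv2.connectedComponentsWithStats(m)
for u,v in ctr.astype(int):
    i=l[v,u]
    if i: print(s[i],rect(T,l==i,.030),fit([(T,l==i)],*px2w(T,[[u,v]],.03)[0][:2],0,.04,.06,.029,.030))
```

```text
[[0.5596 0.04   0.03  ]
 [0.5098 0.0392 0.03  ]
 [0.46   0.0375 0.03  ]
 [0.4112 0.0375 0.03  ]]
[ 24 133 151] [ 17 137 151] [143 126 163] [131 136 159]
[ 24 133 152] [ 18 138 146] [146 125 164] [129 134 159]
[ 27 123 149] [ 16 143 148] [148 122 163] [125 138 158]
[ 28 122 151] [ 19 130 149] [151 121 164] [134 133 158]
[280 184  26  16 303] (561, 42, -89.3, 56, 34, 303) [0.5614 0.0406 0.0133 0.567 ]
[280 206  26  16 375] (511, 41, -89.3, 56, 34, 375) [0.5114 0.0406 0.0128 0.296 ]
[280 228  27  17 434] (461, 39, -89.4, 58, 35, 434) [0.4609 0.0383 0.0115 0.1459]
[280 250  26  18 359] (411, 39, -89.5, 55, 37, 359) [0.4119 0.0383 0.0101 0.4175]
```

Run:
```python
from h import *
plan([(.5605,.040,.09,np.pi+.015,87),(.5605,.040,.016,np.pi+.015,87,4)],.04)
```

```text
10 rows; end [0.56   0.0401 0.0163] [-3.142  0.    -3.123]
87 1.2 2.4 2.4 0 0 -0.02; 87 1.2 2.4 2.4 0 0 -0.02; 87 1.1 2.4 2.4 0 0 -0.02; 87 1.1 2.4 2.3 0 0 -0.03; 87 1 2.5 2.4 0 0 -0.02; 87 1 2.5 2.3 0 0 -0.03; 87 0 0 1.9 0 0 0; 87 0 0 1.8 0 0 0; 87 0 0 1.9 0 0 0; 87 0 0 1.8 0 0 0
```

Call:
apply_moves(motion="87 1.2 2.4 2.4 0 0 -0.02; 87 1.2 2.4 2.4 0 0 -0.02; 87 1.1 2.4 2.4 0 0 -0.02; 87 1.1 2.4 2.3 0 0 -0.03; 87 1 2.5 2.4 0 0 -0.02; 87 1 2.5 2.3 0 0 -0.03; 87 0 0 0 0 0 0; 87 0 0 1.9 0 0 0; 87 0 0 1.8 0 0 0; 87 0 0 1.9 0 0 0; 87 0 0 1.8 0 0 0; 87 0 0 0 0 0 0", force=10)

```text
time: 37.38
tool_pos: [0.5605, 0.0394, 0.0157]
tool_rot: [-3.142, -0.001, -3.124]
contact_force: [0.5, -1.0, 0.9]
opening: 0.0798
grip_force: 0.0
```

Call:
apply_moves(motion="0 0 0 0 0 0 0; 0 0 0 0 0 0 0; 0 0 0 0 0 0 0; 0 0 0 0 0 0 0", force=10)

```text
time: 37.88
tool_pos: [0.5612, 0.0403, 0.0167]
tool_rot: [-3.141, 0.002, -3.122]
contact_force: [-0.8, -0.7, 6.5]
opening: 0.06
grip_force: 10.0
```

Run:
```python
from h import *
o=robot.observe();p=o["tool_pos"];print(p,o["tool_rot"],o["opening"],o["contact_force"])
y=np.pi-.146
plan([(p[0],p[1],p[2]+.06,np.pi+.02,0,3),(.690,.0515,.09,y,0,5),(.690,.0515,p[2]+.001,y,0,5)],d=2)
```

```text
[0.56119821 0.04026239 0.01671438] [-3.14135799e+00  1.85192045e-03 -3.12231320e+00] 0.06002680806455471 [-0.75054442 -0.74582876  6.51412915]
13 rows; end [0.69   0.0515 0.0178] [3.142e+00 2.000e-03 2.991e+00]
0 0 0 -2 0 0 0; 0 -0.01 0 -2 0 0 0; 0 0 0 -2 0 0 0; 0 -2.58 0.17 -0.26 0 0 0.03; 0 -2.57 0.25 -0.26 0 0 0.03; 0 -2.57 0.33 -0.26 0 0 0.04; 0 -2.55 0.43 -0.26 0 0 0.03; 0 -2.54 0.52 -0.26 0 0 0.04; 0 0 0 1.44 0 0 0; 0 0 0 1.45 0 0 0; 0 0.01 0 1.44 0 0 0; 0 0 0 1.45 0 0 0; 0 0.01 -0.01 1.44 0 0 0
```

Call:
apply_moves(motion="0 0 0 -2 0 0 0; 0 0 0 -2 0 0 0; 0 0 0 -2 0 0 0; 0 -2.6 0.2 -0.3 0 0 0.03; 0 -2.6 0.3 -0.3 0 0 0.03; 0 -2.6 0.3 -0.3 0 0 0.04; 0 -2.5 0.4 -0.2 0 0 0.03; 0 -2.5 0.5 -0.2 0 0 0.04; 0 0 0 1.4 0 0 0; 0 0 0 1.5 0 0 0; 0 0 0 1.4 0 0 0; 0 0 0 0 0 0 0; 0 0 0 0 0 0 0")

```text
time: 39.5
tool_pos: [0.6893, 0.0517, 0.0461]
tool_rot: [3.141, 0.0, 2.991]
contact_force: [-0.0, -0.1, -0.0]
opening: 0.0596
grip_force: 10.0
```

Run:
```python
from h import *
o=robot.observe();p=o["tool_pos"];print(p,o["tool_rot"],o["opening"],o["contact_force"],o["time"])
y=np.pi-.146
T=cam("top")
for m,q,s in traces("slate0",T,.012): print(round(s,2),int(m.sum()),fit([(T,m)],q[0],q[1],0,.064,.088,0,.012))
plan([(.690,.0515,.0175,y,0,4)],d=2)
```

```text
[0.68931031 0.05168937 0.0460706 ] [3.14146999e+00 4.64928836e-04 2.99092133e+00] 0.059579262711542735 [-0.0295782  -0.07443864 -0.03232945] 39.5
0.85 806 [ 0.692  -0.0731 -0.1501  0.2899]
0.56 1023 [ 0.6591 -0.1955 -0.09    0.0481]
4 rows; end [0.69   0.0515 0.0175] [3.141e+00 1.000e-03 2.991e+00]
0 -0.01 0 0.73 0 0 0; 0 -0.01 -0.01 0.73 0 0 0; 0 -0.01 0 0.72 0 0 0; 0 0 -0.01 0.73 0 0 0
```

Call:
apply_moves(motion="0 0 0 0.7 0 0 0; 0 -0.1 0 0.7 0 0 0; 0 0 0 0.7 0 0 0; 0 0 0 0.7 0 0 0; 0 0 0 0.1 0 0 0; 0 0 0 0 0 0 0")

```text
time: 40.35
tool_pos: [0.6902, 0.0516, 0.0166]
tool_rot: [3.142, -0.0, 2.991]
contact_force: [0.2, 0.2, -1.1]
opening: 0.06
grip_force: 10.0
```

Call:
apply_moves(motion="75 0 0 0 0 0 0; 75 0 0 0 0 0 0; 75 0 0 0 0 0 0; 80 0 0 -1 0 0 0; 87 0 0 -3 0 0 0; 87 0 0 -3.5 0 0 0")

```text
time: 41.1
tool_pos: [0.69, 0.0516, 0.0927]
tool_rot: [3.142, -0.001, 2.991]
contact_force: [-0.1, 0.9, -0.2]
opening: 0.0794
grip_force: 0.0
```

Run:
```python
from h import *
o=robot.observe();p=o["tool_pos"];print(p,o["tool_rot"],o["opening"],o["contact_force"],o["time"])
y=np.pi+.015
plan([(.5105,.040,.085,y,87,6),(.5105,.040,.0155,y,87,4)])
```

```text
[0.68998166 0.05157715 0.09269831] [ 3.14158351e+00 -7.43397803e-04  2.99079053e+00] 0.07943714126793656 [-0.10902644  0.93054653 -0.16712995] 41.1
10 rows; end [0.5102 0.0405 0.0158] [ 3.141e+00 -1.000e-03 -3.122e+00]
87 2.9 -0.6 0.1 0 0 -0.03; 87 3 -0.6 0.1 0 0 -0.03; 87 3 -0.5 0.1 0 0 -0.03; 87 3 -0.4 0.2 0 0 -0.03; 87 2.9 -0.3 0.1 0 0 -0.02; 87 3 -0.1 0.2 0 0 -0.03; 87 0 0 1.7 0 0 0; 87 0 0 1.7 0 0 0; 87 0 0 1.8 0 0 0; 87 0 0 1.7 0 0 0
```

Call:
apply_moves(motion="87 2.9 -0.6 0.1 0 0 -0.03; 87 3 -0.6 0.1 0 0 -0.03; 87 3 -0.5 0.1 0 0 -0.03; 87 3 -0.4 0.2 0 0 -0.03; 87 2.9 -0.3 0.1 0 0 -0.02; 87 3 -0.1 0.2 0 0 -0.03; 87 0 0 0 0 0 0; 87 0 0 1.7 0 0 0; 87 0 0 1.7 0 0 0; 87 0 0 1.8 0 0 0; 87 0 0 1.7 0 0 0; 87 0 0 0 0 0 0; 0 0 0 0 0 0 0; 0 0 0 0 0 0 0; 0 0 0 0 0 0 0; 0 0 0 0 0 0 0", force=10)

```text
time: 43.1
tool_pos: [0.5113, 0.0404, 0.0155]
tool_rot: [-3.142, 0.002, -3.122]
contact_force: [0.7, 0.6, 6.0]
opening: 0.06
grip_force: 10.0
```

Run:
```python
from h import *
o=robot.observe();p=o["tool_pos"];print(p,o["tool_rot"],o["opening"],o["contact_force"])
S=cam("side")
for nm,z0,z1,dx,dy in(("slate0",0,.012,.064,.088),("biscuit0_c",.012,.030,.04,.06)):
  for m,q,s in traces(nm,S,z1): print(nm,round(s,2),int(m.sum()),fit([(S,m)],q[0],q[1],0,dx,dy,z0,z1))
y=np.pi-.15
plan([(p[0],p[1],p[2]+.06,np.pi+.02,0,3),(.6928,-.0718,p[2]+.065,y,0,6),(.6928,-.0718,p[2]+.025,y,0,3)])
```

```text
[0.51125259 0.04040465 0.01548318] [-3.14153911e+00  1.85608272e-03 -3.12243126e+00] 0.06003091058959604 [0.695237   0.59208338 6.00348033]
slate0 0.95 882 [ 0.5943 -0.2036 -0.0705  0.0703]
slate0 0.68 178 [ 0.744  -0.0873  0.111   1.    ]
slate0 0.68 681 [ 0.6932 -0.0713 -0.1459  0.0771]
slate0 0.56 910 [ 0.6603 -0.1966 -0.0951  0.0387]
biscuit0_c 0.75 246 [0.4125 0.0443 0.0649 0.2304]
12 rows; end [ 0.6926 -0.0717  0.0407] [3.141e+00 2.000e-03 2.991e+00]
0 0 0 -2 0 0 0; 0 0 0 -2 0 0 0; 0 0 0 -2 0 0 0; 0 -3 -1.9 -0.1 0 0 0.03; 0 -3 -1.8 -0.1 0 0 0.03; 0 -3.1 -1.8 -0.1 0 0 0.03; 0 -3.2 -1.7 -0.1 0 0 0.03; 0 -3.2 -1.5 0 0 0 0.02; 0 -3.2 -1.5 -0.1 0 0 0.03; 0 0 0 1.3 0 0 0; 0 0 0 1.4 0 0 0; 0 0 0 1.3 0 0 0
```

Call:
apply_moves(motion="0 0 0 -2 0 0 0; 0 0 0 -2 0 0 0; 0 0 0 -2 0 0 0; 0 -3 -1.9 -0.1 0 0 0.03; 0 -3 -1.8 -0.1 0 0 0.03; 0 -3.1 -1.8 -0.1 0 0 0.03; 0 -3.2 -1.7 -0.1 0 0 0.03; 0 -3.2 -1.5 0 0 0 0.02; 0 -3.2 -1.5 -0.1 0 0 0.03; 0 0 0 1.3 0 0 0; 0 0 0 1.4 0 0 0; 0 0 0 1.3 0 0 0; 0 0 0 0 0 0 0; 0 0 0 0 0 0 0")

```text
time: 45.0
tool_pos: [0.692, -0.0714, 0.0401]
tool_rot: [3.142, 0.001, 2.991]
contact_force: [-0.0, -0.6, -0.7]
opening: 0.0601
grip_force: 10.0
```

Run:
```python
from h import *
o=robot.observe();p=o["tool_pos"];print(p,o["tool_rot"],o["opening"],o["contact_force"],o["time"])
T=cam("top");S=cam("side")
for c in(T,S):
  for m,q,s in traces("slate0",c,.012): print(round(s,2),int(m.sum()),fit([(c,m)],q[0],q[1],0,.064,.088,0,.012))
plan([(.6928,-.0718,.0165,np.pi-.15,0,4)])
```

```text
[ 0.69204522 -0.0713839   0.04013128] [3.14154321e+00 5.06087595e-04 2.99131111e+00] 0.06010363612652892 [-0.04521261 -0.5602813  -0.69152894] 45.0
0.86 609 [ 0.5931 -0.2049 -0.0403  0.3323]
0.7 339 [ 0.6929  0.1755 -0.3172  1.    ]
0.64 261 [ 0.6489 -0.264  -0.2003  0.9854]
0.98 871 [ 0.594  -0.2032 -0.0933  0.0763]
0.83 357 [ 0.6841 -0.1254 -0.1568  0.7022]
0.67 881 [ 0.6601 -0.1949 -0.0882  0.0486]
0.36 400 [ 0.6989  0.2226 -0.1991  0.427 ]
4 rows; end [ 0.6923 -0.0717  0.0164] [3.142e+00 1.000e-03 2.991e+00]
0 0 0 0.6 0 0 0; 0 0 0 0.6 0 0 0; 0 0 0 0.6 0 0 0; 0 0 0 0.6 0 0 0
```

Call:
apply_moves(motion="0 0 0 0.6 0 0 0; 0 -0.1 0 0.6 0 0 0; 0 0 0 0.6 0 0 0; 0 0 0 0.6 0 0 0; 0 0 0 0 0 0 0; 75 0 0 0 0 0 0; 75 0 0 0 0 0 0; 75 0 0 0 0 0 0; 80 0 0 -1 0 0 0; 87 0 0 -3 0 0 0; 87 0 0 -3.5 0 0 0")

```text
time: 46.58
tool_pos: [0.6927, -0.0718, 0.0918]
tool_rot: [3.141, -0.001, 2.991]
contact_force: [0.4, -0.9, 0.2]
opening: 0.0793
grip_force: 0.0
```

Run:
```python
from h import *
o=robot.observe();p=o["tool_pos"];print(p,o["tool_rot"],o["opening"],o["contact_force"],o["time"])
y=np.pi+.015
plan([(.4605,.0388,.085,y,87,8),(.4605,.0388,.0155,y,87,4)])
```

```text
[ 0.69272868 -0.07179347  0.09175013] [ 3.14148167e+00 -6.47593057e-04  2.99075418e+00] 0.0793042696762858 [ 0.35387485 -0.92321361  0.24214125] 46.575
12 rows; end [0.4606 0.0385 0.0159] [ 3.141e+00 -1.000e-03 -3.122e+00]
87 3.1 0.9 0.1 0 0 -0.02; 87 3.1 1 0.1 0 0 -0.02; 87 3 1.1 0.1 0 0 -0.02; 87 3 1.1 0.1 0 0 -0.02; 87 3 1.2 0.1 0 0 -0.02; 87 3 1.2 0.1 0 0 -0.02; 87 2.9 1.3 0 0 0 -0.02; 87 2.9 1.3 0.1 0 0 -0.03; 87 0 0 1.7 0 0 0; 87 0 0 1.7 0 0 0; 87 0 0 1.8 0 0 0; 87 0 0 1.7 0 0 0
```

Call:
apply_moves(motion="87 3.1 0.9 0.1 0 0 -0.02; 87 3.1 1 0.1 0 0 -0.02; 87 3 1.1 0.1 0 0 -0.02; 87 3 1.1 0.1 0 0 -0.02; 87 3 1.2 0.1 0 0 -0.02; 87 3 1.2 0.1 0 0 -0.02; 87 2.9 1.3 0 0 0 -0.02; 87 2.9 1.3 0.1 0 0 -0.03; 87 0 0 0 0 0 0; 87 0 0 1.7 0 0 0; 87 0 0 1.7 0 0 0; 87 0 0 1.8 0 0 0; 87 0 0 1.7 0 0 0; 87 0 0 0 0 0 0; 0 0 0 0 0 0 0; 0 0 0 0 0 0 0; 0 0 0 0 0 0 0; 0 0 0 0 0 0 0", force=10)

```text
time: 48.82
tool_pos: [0.4615, 0.0383, 0.0154]
tool_rot: [-3.141, 0.002, -3.122]
contact_force: [0.2, -0.3, 5.6]
opening: 0.0602
grip_force: 10.0
```

Run:
```python
from h import *
o=robot.observe();p=o["tool_pos"];print(p,o["tool_rot"],o["opening"],o["contact_force"])
T=cam("top");S=cam("side")
for n,c in(("T",T),("S",S)):
  for nm,z0,z1,dx,dy in(("slate0",0,.012,.064,.088),("biscuit0_c",.012,.030,.04,.06)):
   for m,q,s in traces(nm,c,z1): print(n,nm,round(s,2),int(m.sum()),fit([(c,m)],q[0],q[1],-.1,dx,dy,z0,z1))
y=np.pi-.09
plan([(p[0],p[1],p[2]+.06,np.pi+.02,0,3),(.6596,-.195,p[2]+.065,y,0,9),(.6596,-.195,p[2]+.025,y,0,3)])
save(T,"t8.png",(220,100,470,300),3)
```

```text
[0.46149258 0.03834376 0.01538885] [-3.14147090e+00  1.66270441e-03 -3.12239456e+00] 0.06020712720966924 [ 0.21923749 -0.29249677  5.59040645]
T slate0 0.98 983 [ 0.5939 -0.2045 -0.0904  0.1003]
T slate0 0.84 922 [ 0.6614 -0.1956 -0.0314  0.1459]
T slate0 0.74 627 [ 0.6898  0.0519 -0.1594  0.7822]
T slate0 0.67 498 [ 0.6915 -0.0721 -0.147   1.1108]
T biscuit0_c 0.8 240 [ 0.4254  0.0385 -0.0883  0.8716]
S slate0 0.94 826 [ 0.6608 -0.1954 -0.1183  0.1132]
S slate0 0.75 890 [ 0.5936 -0.2059 -0.0943  0.0589]
S slate0 0.75 274 [ 0.6913  0.0503 -0.1694  1.1369]
S slate0 0.65 3112 [ 0.5315 -0.3171 -2.0004  0.6598]
S slate0 0.62 475 [ 0.6932 -0.076  -0.1578  0.7257]
S biscuit0_c 0.49 163 [0.4056 0.0443 0.0905 0.8593]
15 rows; end [ 0.6591 -0.1953  0.0407] [3.142e+00 2.000e-03 3.051e+00]
0 0 0 -2 0 0 0; 0 0 0 -2 0 0 0; 0 0 0 -2 0 0 0; 0 -2.2 -2.6 -0.1 0 0 0.01; 0 -2.2 -2.6 0 0 0 0.01; 0 -2.2 -2.6 -0.1 0 0 0.01; 0 -2.2 -2.6 0 0 0 0.01; 0 -2.2 -2.5 -0.1 0 0 0.01; 0 -2.3 -2.5 0 0 0 0.01; 0 -2.3 -2.5 -0.1 0 0 0.02; 0 -2.4 -2.5 0 0 0 0.01; 0 -2.3 -2.5 -0.1 0 0 0.02; 0 0 0 1.3 0 0 0; 0 0 0 1.4 0 0 0; 0 0 0 1.3 0 0 0
```

View pics/t8.png

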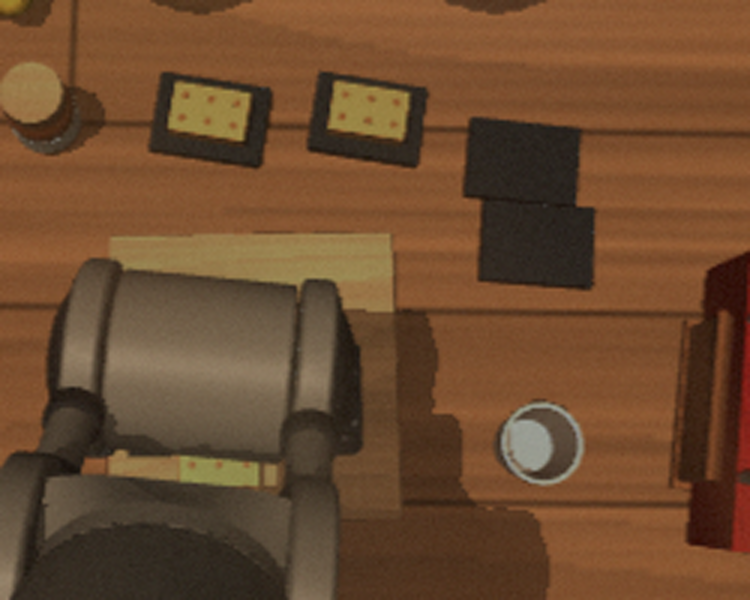

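Call:
apply_moves(motion="0 0 0 -2 0 0 0; 0 0 0 -2 0 0 0; 0 0 0 -2 0 0 0; 0 -2.2 -2.6 -0.1 0 0 0.01; 0 -2.2 -2.6 0 0 0 0.01; 0 -2.2 -2.6 -0.1 0 0 0.01; 0 -2.2 -2.6 0 0 0 0.01; 0 -2.2 -2.5 -0.1 0 0 0.01; 0 -2.3 -2.5 0 0 0 0.01; 0 -2.3 -2.5 -0.1 0 0 0.02; 0 -2.4 -2.5 0 0 0 0.01; 0 -2.3 -2.5 -0.1 0 0 0.02; 0 0 0 1.3 0 0 0; 0 0 0 1.4 0 0 0; 0 0 0 1.3 0 0 0; 0 0 0 0 0 0 0; 0 0 0 0 0 0 0")

```text
time: 51.25
tool_pos: [0.6588, -0.1949, 0.0401]
tool_rot: [-3.142, 0.001, 3.051]
contact_force: [0.5, -0.2, 0.2]
opening: 0.0599
grip_force: 10.0
```

Run:
```python
from h import *
o=robot.observe();p=o["tool_pos"];print(p,o["tool_rot"],o["opening"],o["contact_force"],o["time"])
S=cam("side")
for m,q,s in traces("slate0",S,.012): print(round(s,2),int(m.sum()),fit([(S,m)],q[0],q[1],-.1,.064,.088,0,.012))
plan([(.660,-.195,.0165,np.pi-.09,0,4)])
```

```text
[ 0.65875573 -0.19493334  0.0400659 ] [-3.14154457e+00  5.07336731e-04  3.05128639e+00] 0.05985604723762219 [ 0.53735628 -0.16475199  0.17323736] 51.25
0.73 913 [ 0.5943 -0.2056 -0.0605  0.0565]
0.6 74 [ 0.7562  0.0907 -0.7167  1.    ]
4 rows; end [ 0.66   -0.1953  0.0165] [-3.141e+00  1.000e-03  3.051e+00]
0 0 0 0.6 0 0 0; 0 0 0 0.6 0 0 0; 0 0 0 0.6 0 0 0; 0 -0.1 0 0.6 0 0 0
```

Call:
apply_moves(motion="0 0 0 0.6 0 0 0; 0 -0.1 0 0.6 0 0 0; 0 0 0 0.6 0 0 0; 0 0 0 0.6 0 0 0; 0 0 0 0 0 0 0; 75 0 0 0 0 0 0; 75 0 0 0 0 0 0; 75 0 0 0 0 0 0; 80 0 0 -1 0 0 0; 87 0 0 -3 0 0 0; 87 0 0 -3.5 0 0 0")

```text
time: 52.72
tool_pos: [0.6594, -0.1952, 0.0917]
tool_rot: [3.141, -0.001, 3.051]
contact_force: [0.6, 0.0, 0.5]
opening: 0.0797
grip_force: 0.0
```

Run:
```python
from h import *
o=robot.observe();p=o["tool_pos"];print(p,o["tool_rot"],o["opening"],o["contact_force"],o["time"])
y=np.pi+.015
plan([(.4115,.0388,.085,y,87,11),(.4115,.0388,.0155,y,87,4)])
```

```text
[ 0.65936864 -0.19522572  0.09171738] [ 3.14128685e+00 -6.14079351e-04  3.05082724e+00] 0.07969842406767967 [0.61368899 0.04922407 0.45556282] 52.725
15 rows; end [0.4115 0.0392 0.0159] [ 3.141e+00 -1.000e-03 -3.122e+00]
87 2.4 1.9 0.1 0 0 -0.01; 87 2.4 1.9 0.1 0 0 -0.01; 87 2.4 2 0.1 0 0 -0.01; 87 2.4 2 0 0 0 -0.01; 87 2.4 2 0.1 0 0 -0.01; 87 2.3 2 0 0 0 -0.01; 87 2.3 2.1 0.1 0 0 -0.01; 87 2.3 2.1 0 0 0 -0.01; 87 2.3 2.1 0.1 0 0 -0.01; 87 2.3 2.1 0 0 0 -0.01; 87 2.2 2.2 0.1 0 0 -0.01; 87 0 0 1.7 0 0 0; 87 0 0 1.7 0 0 0; 87 0 0 1.8 0 0 0; 87 0 0 1.7 0 0 0
```

Call:
apply_moves(motion="87 2.4 1.9 0.1 0 0 -0.01; 87 2.4 1.9 0.1 0 0 -0.01; 87 2.4 2 0.1 0 0 -0.01; 87 2.4 2 0 0 0 -0.01; 87 2.4 2 0.1 0 0 -0.01; 87 2.3 2 0 0 0 -0.01; 87 2.3 2.1 0.1 0 0 -0.01; 87 2.3 2.1 0 0 0 -0.01; 87 2.3 2.1 0.1 0 0 -0.01; 87 2.3 2.1 0 0 0 -0.01; 87 2.2 2.2 0.1 0 0 -0.01; 87 0 0 0 0 0 0; 87 0 0 1.7 0 0 0; 87 0 0 1.7 0 0 0; 87 0 0 1.8 0 0 0; 87 0 0 1.7 0 0 0; 87 0 0 0 0 0 0; 0 0 0 0 0 0 0; 0 0 0 0 0 0 0; 0 0 0 0 0 0 0", force=10)

```text
time: 55.22
tool_pos: [0.4124, 0.039, 0.0154]
tool_rot: [-3.141, 0.002, -3.122]
contact_force: [1.0, -0.5, 3.1]
opening: 0.0601
grip_force: 10.0
```

Run:
```python
from h import *
o=robot.observe();p=o["tool_pos"];print(p,o["tool_rot"],o["opening"],o["contact_force"])
T=cam("top");S=cam("side")
for n,c in(("T",T),("S",S)):
   for m,q,s in traces("slate0",c,.012): print(n,round(s,2),int(m.sum()),fit([(c,m)],q[0],q[1],-.1,.064,.088,0,.012))
y=np.pi-.085
plan([(p[0],p[1],p[2]+.06,np.pi+.02,0,3),(.5938,-.205,p[2]+.065,y,0,9),(.5938,-.205,p[2]+.025,y,0,3)])
```

```text
[0.4123695  0.03895051 0.01535576] [-3.14143146e+00  1.63792143e-03 -3.12232569e+00] 0.060101487777937876 [ 0.98931031 -0.48894934  3.08091692]
T 0.84 1021 [ 0.5935 -0.2053 -0.0766  0.0639]
T 0.71 410 [ 0.6583 -0.196  -0.1106  1.5832]
S 0.96 399 [ 0.6536 -0.2682 -0.0854  0.9632]
S 0.81 898 [ 0.5931 -0.203  -0.0476  0.0642]
S 0.75 298 [ 0.6912  0.0521 -0.1461  0.9593]
S 0.75 318 [ 0.6936 -0.0691 -0.1478  1.2803]
15 rows; end [ 0.5941 -0.2052  0.0407] [-3.142e+00  2.000e-03  3.061e+00]
0 0 0 -2 0 0 0; 0 0 0 -2 0 0 0; 0 0 0 -2 0 0 0; 0 -2 -2.7 -0.1 0 0 0.01; 0 -2 -2.7 0 0 0 0.01; 0 -2 -2.7 -0.1 0 0 0.01; 0 -2 -2.7 0 0 0 0.01; 0 -2.1 -2.7 -0.1 0 0 0.01; 0 -2.1 -2.7 0 0 0 0.01; 0 -2.1 -2.6 -0.1 0 0 0.01; 0 -2.2 -2.6 0 0 0 0.02; 0 -2.2 -2.6 -0.1 0 0 0.01; 0 0 0 1.3 0 0 0; 0 0 0 1.4 0 0 0; 0 0 0 1.3 0 0 0
```

Call:
apply_moves(motion="0 0 0 -2 0 0 0; 0 0 0 -2 0 0 0; 0 0 0 -2 0 0 0; 0 -2 -2.7 -0.1 0 0 0.01; 0 -2 -2.7 0 0 0 0.01; 0 -2 -2.7 -0.1 0 0 0.01; 0 -2 -2.7 0 0 0 0.01; 0 -2.1 -2.7 -0.1 0 0 0.01; 0 -2.1 -2.7 0 0 0 0.01; 0 -2.1 -2.6 -0.1 0 0 0.01; 0 -2.2 -2.6 0 0 0 0.02; 0 -2.2 -2.6 -0.1 0 0 0.01; 0 0 0 1.3 0 0 0; 0 0 0 1.4 0 0 0; 0 0 0 1.3 0 0 0; 0 0 0 0 0 0 0; 0 0 0 0 0 0 0")

```text
time: 57.55
tool_pos: [0.5936, -0.2048, 0.04]
tool_rot: [-3.142, 0.0, 3.061]
contact_force: [-0.3, 0.7, -0.5]
opening: 0.06
grip_force: 10.0
```

Run:
```python
from h import *
o=robot.observe();p=o["tool_pos"];print(p,o["tool_rot"],o["opening"],o["contact_force"],o["time"])
plan([(.5938,-.2045,.0165,np.pi-.08,0,4)])
```

```text
[ 0.59363095 -0.20480345  0.03999079] [-3.14155065e+00  4.03430313e-04  3.06124416e+00] 0.06004460552488626 [-0.27018113  0.70918613 -0.49047412] 57.55
4 rows; end [ 0.5936 -0.2048  0.017 ] [-3.142  0.     3.061]
0 0 0 0.6 0 0 0; 0 0 0 0.6 0 0 0; 0 0 0 0.6 0 0 0; 0 0 0 0.5 0 0 0
```

Then retreat upward and back over the board to get a clear view.

Call:
apply_moves(motion="0 0 0 0.6 0 0 0; 0 0 0 0.6 0 0 0; 0 0 0 0.6 0 0 0; 0 0 0 0.6 0 0 0; 0 0 0 0 0 0 0; 75 0 0 0 0 0 0; 75 0 0 0 0 0 0; 75 0 0 0 0 0 0; 80 0 0 -1 0 0 0; 87 0 0 -3 0 0 0; 87 0 0 -3.5 0 0 0; 87 2 4 -4 0 0 0; 87 3 4 -4 0 0 0; 87 3 5 0 0 0 0; 87 3 5 0 0 0 0; 87 3 5 0 0 0 0; 87 1 5 0 0 0 0; 87 0 5 0 0 0 0; 87 0 5 0 0 0 0; 87 0 5 0 0 0 0")

```text
time: 60.05
tool_pos: [0.4794, 0.2363, 0.1708]
tool_rot: [3.141, 0.002, 3.061]
contact_force: [0.0, -0.7, -0.0]
opening: 0.0799
grip_force: 0.0
```

Run:
```python
from h import *
o=robot.observe();p=o["tool_pos"];print(p,o["tool_rot"],o["time"])
T=cam("top");S=cam("side")
def comp(c):
  hsv=cv2.cvtColor(c["img"],cv2.COLOR_RGB2HSV); v=c["img"].max(2)
  return hsv
for n,c in(("T",T),("S",S)):
   B=traces("biscuit0_c",c,.030)
   for m,q,s in B: print(n,"bisc",round(s,2),int(m.sum()),fit([(c,m)],q[0],q[1],-.1,.04,.06,.012,.030))
   for m,q,s in traces("slate0",c,.012):
      # union slate+biscuit hull outline
      h=cv2.convexHull(np.argwhere(m)[:,::-1].astype(np.int32)); mm=np.zeros((400,640),np.uint8); cv2.fillConvexPoly(mm,h,1)
      print(n,"slate",round(s,2),int(m.sum()),int(mm.sum()),fit([(c,mm>0)],q[0],q[1],-.1,.064,.088,0,.012))
a=np.hstack([cv2.resize(T["img"][100:290,225:525],None,fx=1.55,fy=1.55),]);
cv2.imwrite("pics/fin.png",np.vstack([cv2.resize(T["img"][115:215,260:430],(680,400),interpolation=cv2.INTER_CUBIC)[:,:,::-1][:300],cv2.resize(S["img"][170:370,230:460],(345,300),interpolation=cv2.INTER_CUBIC)[:,:,::-1] if 0 else np.pad(cv2.resize(S["img"][170:370,230:460],(345,300),interpolation=cv2.INTER_CUBIC)[:,:,::-1],((0,0),(0,335),(0,0)))]))
```

```text
[0.47941036 0.23633222 0.1708417 ] [3.14100265e+00 1.57310559e-03 3.06087620e+00] 60.05
T bisc 0.87 496 [ 0.5919 -0.2046 -0.0634  0.0625]
T slate 0.77 597 1097 [ 0.6593 -0.1946 -0.0845  0.0622]
T slate 0.71 390 941 [ 0.5928 -0.2039 -0.0855  0.1546]
T slate 0.63 405 1004 [ 0.6893  0.0524 -0.1549  0.0646]
S bisc 0.72 424 [ 0.5934 -0.2033 -0.1006  0.0761]
S slate 0.78 304 568 [ 0.692   0.0523 -0.1462  0.0557]
S slate 0.77 459 902 [ 0.594  -0.2036 -0.101   0.0529]
S slate 0.67 324 788 [ 0.6594 -0.1961 -0.1465  0.161 ]
S slate 0.54 408 768 [ 0.6922 -0.0716 -0.1457  0.0745]
```

View pics/fin.png

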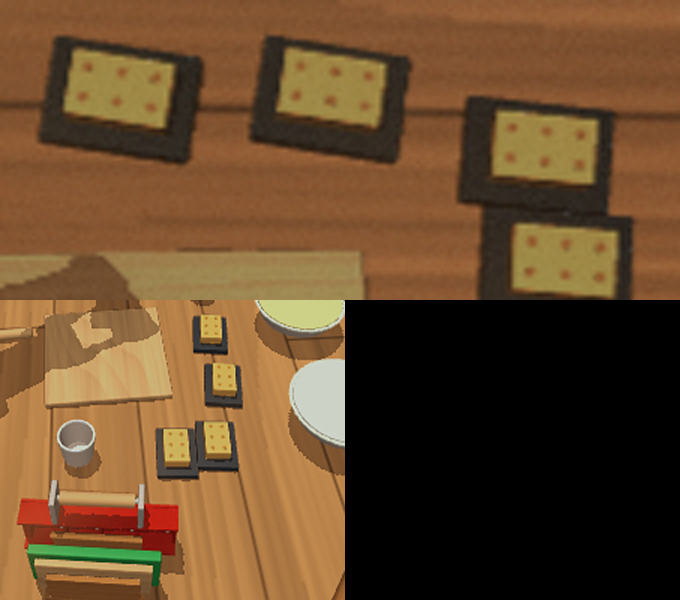

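Run:
```python
from h import *
G=[(.690,.0515,-.146),(.6928,-.0716,-.15),(.6596,-.195,-.09),(.5938,-.2045,-.08)]
T=cam("top");S=cam("side")
for x,y,a in G:
  for n,c in(("T",T),("S",S)):
    hsv=cv2.cvtColor(c["img"],cv2.COLOR_RGB2HSV)
    roi=np.zeros((400,640),np.uint8); q=w2px(c,box(x,y,a,.058,.08,.008,.034)); cv2.fillConvexPoly(roi,cv2.convexHull(q.round().astype(np.int32)),1)
    k=np.float32(c["img"][roi>0]); _,lab,ce=cv2.kmeans(k,2,None,(3,30,.1),3,cv2.KMEANS_PP_CENTERS)
    m=np.zeros((400,640),np.uint8); m[roi>0]=(lab.ravel()==np.argmax(ce.sum(1))); m=cv2.morphologyEx(m,cv2.MORPH_CLOSE,np.ones((3,3)))
    nn,l,s,_=cv2.connectedComponentsWithStats(m); m=l==1+np.argmax(s[1:,4])
    fb=fit([(c,m)],x,y,a,.04,.06,.012,.030)
    # slate edges: dark threshold hull
    roi2=np.zeros((400,640),np.uint8); q=w2px(c,box(x,y,a,.068,.094,0,.012)); cv2.fillConvexPoly(roi2,cv2.convexHull(q.round().astype(np.int32)),1)
    d=((c["img"].max(2).astype(int)-c["img"].min(2)<30)&(roi2>0)).astype(np.uint8)|m
    d=cv2.morphologyEx(d.astype(np.uint8),cv2.MORPH_OPEN,np.ones((3,3)))
    h=cv2.convexHull(np.argwhere(d)[:,::-1].astype(np.int32)); mm=np.zeros((400,640),np.uint8); cv2.fillConvexPoly(mm,h,1); 
    fs=fit([(c,mm>0)],x,y,a,.064,.088,0,.012)
    print(n,"b",fb,"s",fs,"d",(fb-fs)[:3].round(4),int(m.sum()),int(mm.sum()))
```

```text
T b [ 0.6998  0.051  -0.0696  0.3525] s [ 0.694   0.0501 -0.1253  0.0911] d [0.0058 0.0009 0.0557] 517 1123
S b [ 0.6944  0.0651 -0.184   0.1834] s [ 0.6924  0.0551 -0.1439  0.1515] d [ 0.002   0.01   -0.0401] 317 664
T b [ 0.7017 -0.0736 -0.1755  0.2702] s [ 0.6966 -0.074  -0.1478  0.0913] d [ 0.0051  0.0004 -0.0277] 534 1108
S b [ 0.6975 -0.0591 -0.1725  0.1939] s [ 0.6932 -0.0696 -0.1944  0.1675] d [0.0043 0.0105 0.0219] 399 825
T b [ 0.6625 -0.1986 -0.0275  0.3825] s [ 0.6599 -0.1967 -0.1602  0.1413] d [ 0.0026 -0.0019  0.1327] 518 1169
S b [ 0.6624 -0.1818 -0.147   0.1959] s [ 0.66   -0.1931 -0.1148  0.1479] d [ 0.0024  0.0113 -0.0322] 484 1075
T b [ 0.5934 -0.2066  0.0153  0.2045] s [ 0.5964 -0.2059 -0.1047  0.071 ] d [-0.003  -0.0007  0.12  ] 434 1099
S b [ 0.5943 -0.1929 -0.1066  0.1605] s [ 0.5954 -0.2028 -0.0713  0.116 ] d [-0.0011  0.0099 -0.0353] 484 1058
```

Run:
```python
from h import *
G=[(.690,.0518,-.146),(.6926,-.0717,-.15),(.6596,-.195,-.09),(.5938,-.2045,-.08)]
T=cam("top");U=4
big=cv2.resize(T["img"],None,fx=U,fy=U,interpolation=cv2.INTER_CUBIC)
g=big[...,0].astype(int)  # red channel
def R(m,z):
    n,l,s,_=cv2.connectedComponentsWithStats(m.astype(np.uint8)); m=(l==1+np.argmax(s[1:,4])).astype(np.uint8)
    cn=max(cv2.findContours(m,0,cv2.CHAIN_APPROX_NONE)[0],key=len).reshape(-1,2)
    P=(px2w(T,(cn+.5)/U-.5,z)[:,:2]*1000).astype(np.float32); (x,y),(w,h),a=cv2.minAreaRect(P)
    if w<h: w,h,a=h,w,a+90
    return np.round([x,y,np.radians(a-90),w,h],3)
for x,y,a in G:
    roi=np.zeros(g.shape,np.uint8); q=(w2px(T,box(x,y,a,.060,.084,.012,.012))+.5)*U; cv2.fillConvexPoly(roi,cv2.convexHull(q.round().astype(np.int32)),1)
    t,_=cv2.threshold(g[roi>0].astype(np.uint8),0,255,cv2.THRESH_OTSU)
    b=R((g>t)&(roi>0),.030)
    roi2=np.zeros(g.shape,np.uint8); q=(w2px(T,box(x,y,a,.080,.104,.012,.012))+.5)*U; cv2.fillConvexPoly(roi2,cv2.convexHull(q.round().astype(np.int32)),1)
    sat=big.max(2).astype(int)-big.min(2); t2,_=cv2.threshold(sat[(roi2>0)&(roi==0)].astype(np.uint8),0,255,cv2.THRESH_OTSU)
    s=R(cv2.morphologyEx((((sat<t2)&(roi2>0))|(roi>0)).astype(np.uint8),cv2.MORPH_OPEN,np.ones((25,25))),.012)
    print(t,t2,"b",b,"s",s,"d",(b-s)[:3].round(3))
```

```text
103.0 56.0 b [ 6.89127e+02  5.11140e+01 -1.50000e-01  6.02110e+01  4.04630e+01] s [ 6.88182e+02  5.04940e+01 -1.40000e-01  9.16880e+01  6.75030e+01] d [ 0.945  0.62  -0.01 ]
104.0 56.0 b [ 6.91932e+02 -7.21690e+01 -1.40000e-01  6.04420e+01  4.03910e+01] s [ 6.90875e+02 -7.31710e+01 -1.46000e-01  9.05600e+01  6.76520e+01] d [1.057 1.002 0.006]
102.0 52.0 b [ 6.58310e+02 -1.95203e+02 -8.50000e-02  6.08350e+01  4.03830e+01] s [ 6.55119e+02 -1.94337e+02 -8.70000e-02  8.98110e+01  7.25050e+01] d [ 3.191e+00 -8.660e-01  2.000e-03]
103.0 52.0 b [ 5.91719e+02 -2.04931e+02 -6.70000e-02  6.09090e+01  4.03500e+01] s [ 5.96606e+02 -2.04968e+02 -7.20000e-02  8.96780e+01  7.47740e+01] d [-4.887  0.037  0.005]
```

Run:
```python
from h import *
T=cam("top");S=cam("side")
for t in("cup","jar","roller"):
    print(t,[np.round(robot.search_frame(t,c)[0]["centre"],3).tolist() for c in(T,S) if robot.search_frame(t,c)])
print(robot.hand_in())
```

```text
cup [[0.434, -0.201, 0.027], [0.434, -0.186, 0.037]]
jar [[0.675, 0.169, 0.072], [0.683, 0.157, 0.049]]
roller [[0.462, -0.336, 0.133], [0.465, -0.343, 0.135]]
the job is handed in; nothing more can be done
None
```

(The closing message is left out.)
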